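# Start a deburring batch on the vibratory tub

## Robot

A 6-joint arm with a two-finger parallel gripper is mounted at the origin on a cart in front of the work surface, level with it; the furniture and walls round the work are solid. World frame = base frame: x ahead of the robot, y to its left, z up, the work surface at z = 0. Lengths are in m, angles in rad, forces in N, time in s.
With the tool pointing down it reaches from about 0.425 to 0.95 m from the base axis. Payload 3.5 kg.
Tool frame: the origin (TCP) lies midway between the tips of the shut fingers; the grasp point (between the pads) lies 19 mm behind it; z points along the fingers, y is the direction in which the jaws open and shut (so a half turn about z gives the same grasp; the last joint's range is limited). The gripper opens to 85 mm and grips with 20 to 120 N. Pads are 22 mm wide; open, the fingers measure 114 mm over their backs; the gripper's body (76 mm by 85 mm) begins 54 mm behind the grasp point. The pads swing forward as they close: fully open they stand 13 mm farther back than shut.
Start: joints at [1.084, 0.286, 1.577, -0, 1.279, -0.15], TCP at [0.223, 0.637, 0.231] pointing down, gripper open.
Joint ranges: [-2.77, 2.77], [-0.9, 2.22], [0.21, 2.48], [-1.53, 4.67], [0.24, 2.81], [-2.84, 2.84]. Speed limits (rad/s): [2.79, 2.79, 3.14, 3.14, 3.14, 3.14].

## Interface

Orientations are given as [roll, pitch, yaw] about the fixed x, y, z axes, in that order (R = Rz(yaw) Ry(pitch) Rx(roll)).
In Python, from cell import * gives the robot as it stands. The module is installed in compiled form; this text tells all that it offers.
- The arm moves only by the tool arm_command, never from a script. Its argument "deltas" is a list of rows, each an object with "translation": the shift along the tool's x, y, z each as a share of 0.03 m, from -1 to 1, a list of three; "roll": the turn about the tool's z as a share of 6 degrees, from -1 to 1. In form: [{"translation": [dx, dy, dz], "roll": roll}, ...]. A call has 1 to 8 rows; each row shifts and turns the commanded pose from where the row before left it, along the tool's axes as they then stand; what a row does not reach is not made up. A row lasts 1/10 s, in which the tool goes at most 50 mm and 8.59 degrees, less where a joint would pass 70% of its speed; a pose out of reach is approached as far as the arm can. A call with a number of a shift or a turn outside -1 to 1 is refused whole. A call with a gripper value outside its range is refused whole. "hand" is the closure, from -1 (fully open) to 1 (shut), set as the call begins (left out, the last holds). The fingers move at their own pace and stop on an object; the grip force is fixed at half the most. Time passes only in rows, so rows that do not move let the fingers close. It gives the time, the measured TCP pose, the force and the opening at its end, in the units of the state.
- state(): the state, without advancing time (a new reading comes with each control period).
- read_camera(name): name is "side" or "top" or "wrist"; returns a dict with "color" (420x560x3 uint8, red, green, blue), "fx", "fy", "cx", "cy" (pixels), "xyz" and "orientation" of the camera in the world. Camera axes: x right, y down, z forward; pixel columns grow to the right and rows downward; lengths in m; the calibration is good to about 2 mm. A picture is of the moment at which its call begins. There is no depth.
- hand_in(): hands the job in, once; it reports no verdict.
The state is a dict: "clock": time; "q": joint angles; "qvel": joint speeds; "joint_efforts": joint torques, N m; "ee_pos": TCP position; "ee_rot": TCP orientation; "contact_force": force on the tool from outside, world axes, zero at the start; "torque": the same for the moment, N m; "grip_width": finger opening in m.
Only numpy, scipy, OpenCV 4.12 (cv2) and the standard library are available. Lean on these libraries where they do the work, as an engineer would, in place of code of your own. Each camera call takes 0.05 s, during which the arm holds its last target. There are 200 camera calls.

## Task

Get a deburring batch going: put every lock cylinder lying about on the bench into the blue tub, take the yellow splash guard from its stand and lean it, foot on the bench, against the front of the tub and centred on it, and set the red speed lever to the green idle mark. Then, with the lever at idle, turn the key clockwise from off through run to start, hold it there for about a second and let it spring back to run; after that move the lever on to the yellow working mark. Leave everything else on the bench where it is.

Things in the scene. Friction and masses are not known exactly. Their poses are not given: they have to be found in the camera images.
- bench_board: the bench: a fixed plywood board, 310 mm deep (x from 0.33 to 0.64) and 1200 mm wide, on legs above the cartons; all the things stand on it and 'bench' below means its top. Its origin lies on its top, midway from front to back, 138 mm above z = 0; a solid pegboard wall stands right behind it
- tumbler: vibratory deburring machine, fixed to the bench, 150 (x) x 390 (y) mm. Origin at bench level; its x axis points to its back, y to its left, z up. Open blue tub at its left: y from -15 to +175 mm, front outer face at x = -75 mm, rim 90 mm above the bench, walls 8 mm. Grey control housing at its right: y from -215 to -20 mm, flat top 60 mm above the bench, carrying the key switch and the speed lever
- tub (a point): centre of the tub's flat inner floor, 30 mm above the bench and 60 mm below the rim; the tub is 134 mm (x) by 174 mm (y) inside; axes as the machine's
- key_switch (a joint): barrel of the key switch, turns about the vertical axis through point key_axis, clockwise from above: 0 = off (where it begins, black dot), 0.70 = run (green dot, a firm stop). Light friction, stays where it is left
- key_start (a joint): further clockwise turn of the key beyond the run stop, against a spring: 0 = sprung back, 0.60 = start (red dot, end stop). About 0.06 N m moves it off 0, 0.18 N m holds it at 0.60. It counts as at start above 0.45. The key is turned as one piece: first the barrel goes from off to run, then the spring yields; the key's total turn is key_switch + key_start (1.30 at start). Let go, it springs back to run and the barrel stays at 0.70
- key_axis (a point): point on the vertical axis of the key at the height to grip it, 34 mm above the control housing's top; does not turn with the key. The key has an upright black bow 28 mm wide, 8 mm thick, from 15 to 50 mm above the housing's top. At off its 28 mm width lies along the machine's x axis (pinch the 8 mm along the machine's y); it turns with the key
- speed_lever (a joint): speed lever, swings level about the vertical axis through point lever_pivot; 0 points to the machine's right (-y), growing values turn clockwise from above, 1.57 points to the machine's front (-x); range 0 to 1.65. Green idle mark at 0.50, yellow working mark at 1.30; within 0.12 counts. Friction holds it where it is left (about 1.5 N at the knob moves it)
- lever_pivot (a point): point on the lever's vertical hinge axis at the height to grip its knob, 48 mm above the control housing's top
- lever_knob (a point): middle of the grip of the lever's red upright round knob, 22 mm in diameter, 63 mm from the hinge axis, reaching 12 mm above this point and 28 mm below it to the steel arm; moves with the lever
- guard: yellow splash guard, flat stiff sheet 8 mm (x) x 140 mm (y) x 160 mm (z, height), 0.16 kg, black strip along its top edge, both faces alike. Origin at the centre of its lower edge, z up along its height. Stands upright in the slot of guard_stand at first
- guard_stand: fixed dark steel stand, 60 x 100 mm; slot 13 mm wide along its y, floor 8 mm and rib tops 39 mm above the bench. Origin at bench level in the middle
- cylinder_0: lock cylinder (brass-coloured), 35 mm in diameter, 34 mm tall, 0.12 kg, standing upright; origin at the centre of its underside, z along its axis. May be absent
- cylinder_1: lock cylinder (brass-coloured), 35 mm in diameter, 34 mm tall, 0.12 kg, standing upright; origin at the centre of its underside, z along its axis. May be absent
- cylinder_2: lock cylinder (silvery), 35 mm in diameter, 34 mm tall, 0.12 kg, standing upright; origin at the centre of its underside, z along its axis. May be absent
- cylinder_3: lock cylinder (brass-coloured), 35 mm in diameter, 34 mm tall, 0.12 kg, standing upright; origin at the centre of its underside, z along its axis. May be absent
- padlock_b: grey padlock standing among the lock cylinders, 21 x 48 x 70 mm, origin under its centre; to be left alone
- padlock_a: brass padlock, 19 x 42 x 65 mm, origin under its centre; to be left alone
- screwdriver_0: red-handled screwdriver lying at the front edge, 25 x 201 x 27 mm; to be left alone
- follower_bar: brass hexagonal bar lying at the front edge, 13 x 85 x 11 mm; to be left alone
- key_box_a: small carton, white and blue, 105 x 62 x 40 mm, origin under its centre; to be left alone
- key_box_f: heavy full carton, blue, at the back behind the lock cylinders, 120 x 70 x 39 mm, does not move; origin under its centre, long side along the back edge. A like fixed carton stands 145 mm to the right of it
- mug: dotted mug, 82 x 114 x 91 mm; to be left alone
- spray_oil: spray can with orange cap, 66 mm across, 189 mm tall; to be left alone
- tape_roll: roll of tape lying flat, 104 mm across, 25 mm high; to be left alone

How it is judged:
By the outcome, as a careful person would: the job done as asked, in the order asked, and still so for the second after the job is handed in, with the robot touching nothing.
Of cylinder_0, cylinder_1, cylinder_2, cylinder_3 only 2 to 4 are there at a start; the rules pass over those that are not, and their reading is None.
At some moment in a run one of cylinder_0, cylinder_1, cylinder_2, cylinder_3 may be knocked a few centimetres aside while the robot is not near it.
It also fails if it takes over 210 s, if anything falls off the work surface, if the arm or the gripper's body presses on something with over 40 N, if the wrist force passes 120 N, or if a joint passes its speed limit or range.

## Working session

There is one attempt and no reset: what is moved stays moved. The work goes in short steps, Python scripts to look and compute and a tool call to move; the robot and the scene stay as the last step left them, time stands still between calls to the robot, and variables do not carry over. Pictures are saved under pics/ and viewed, about 12 in all and at most 16, crops included, and the job is handed in when it is done.

Besides the shell and the picture viewer there is one more tool, called after "Request:" by a JSON object that holds its "name" and its "arguments". arm_command: Moves the arm, as the interface text tells. Its arguments: {"type":"object","properties":{"deltas":{"type":"array"},"hand":{"type":"number"}},"required":["deltas"]}

```bash
ls; mkdir -p pics
python3 - <<'E'
from cell import *
import cv2
print(state())
for n in ("top","side"):
    c=read_camera(n); cv2.imwrite(f"pics/{n}0.png",c["color"][:,:,::-1]); print(n,{k:v for k,v in c.items() if k!="color"})
E
```

```text
pics
{'clock': 0.0, 'q': array([ 1.08398633e+00,  2.87214256e-01,  1.57815855e+00,  1.51548373e-05,
        1.27859341e+00, -1.50014611e-01]), 'qvel': array([ 0.00037701,  0.00072807, -0.00079504,  0.0010914 , -0.00031736,
        0.00092995]), 'joint_efforts': array([-1.44711201e-03, -4.05986094e+01, -2.92620367e+01, -2.12597820e-04,
        5.89569230e-03, -3.73739823e-06]), 'ee_pos': array([0.22273502, 0.63650662, 0.22992476]), 'ee_rot': array([-3.13924792e+00, -3.69073052e-04,  2.80479245e+00]), 'contact_force': array([-0.24834999,  0.0828454 , -0.02831492]), 'torque': array([-0.01610299,  0.0410628 ,  0.03428053]), 'grip_width': 0.08533183541649321}
top {'fx': 512.2026647368202, 'fy': 512.2026647368202, 'cx': 282.27750631887545, 'cy': 208.3712685258931, 'xyz': array([-0.37904613,  0.56309742,  1.58605506]), 'orientation': array([-2.52026961,  0.01777039, -2.09902514])}
side {'fx': 535.8812294213515, 'fy': 535.8812294213515, 'cx': 281.03076099118255, 'cy': 212.449722259042, 'xyz': array([-0.09726675, -1.08032978,  1.23529053]), 'orientation': array([-2.22381875,  0.02117029, -0.44760559])}
```

View pics/top0.png

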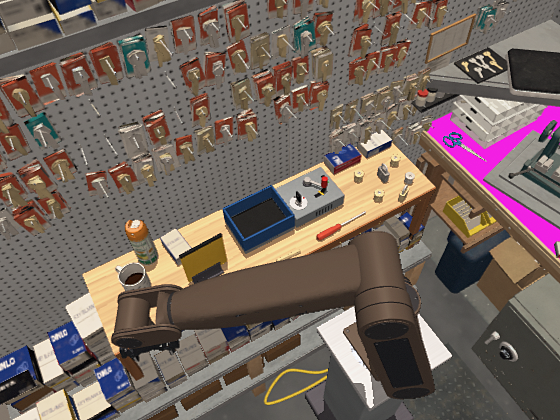

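View pics/side0.png

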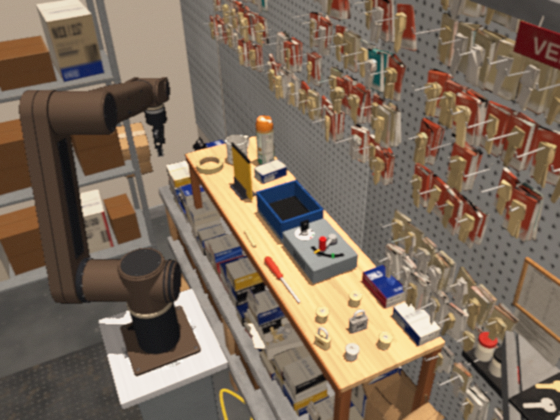

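Top view: tub near (258,217), housing (318,197), guard (205,255), and cylinders among the padlocks around (360-410,160-195). I'll enlarge both views with one composite.

```bash
cat > h.py <<'E'
import numpy as np, cv2
from cell import *
from scipy.spatial.transform import Rotation as R
BZ=0.138
def rot(o): return R.from_euler('xyz',o).as_matrix()
def ray(c,u,v):
    d=rot(c["orientation"])@np.array([(u-c["cx"])/c["fx"],(v-c["cy"])/c["fy"],1.]); return np.array(c["xyz"]),d
def onz(c,u,v,z):
    p,d=ray(c,u,v); return p+d*(z-p[2])/d[2]
def proj(c,P):
    q=rot(c["orientation"]).T@(np.asarray(P,float)-c["xyz"]); return np.array([c["cx"]+c["fx"]*q[0]/q[2],c["cy"]+c["fy"]*q[1]/q[2]])
def tri(c1,uv1,c2,uv2):
    p,d=ray(c1,*uv1); q,e=ray(c2,*uv2); d/=np.linalg.norm(d); e/=np.linalg.norm(e)
    s=np.linalg.lstsq(np.c_[d,-e],q-p,rcond=None)[0]; a=p+s[0]*d; b=q+s[1]*e
    return (a+b)/2,np.linalg.norm(a-b)
def save(n,im,s=1): cv2.imwrite("pics/"+n,cv2.resize(im,None,fx=s,fy=s,interpolation=cv2.INTER_CUBIC)[:,:,::-1])
def delta(target,yaw=None,frac=True):
    "tool-axis shift to bring TCP to target, in units of rows(0.03)"
    s=state(); r=rot(s["ee_rot"]); return r.T@(np.array(target)-s["ee_pos"])/0.03
E
python3 - <<'E'
from h import *
t=read_camera("top"); s=read_camera("side")
a=cv2.resize(t["color"][130:260,210:430],None,fx=3.6,fy=3.6,interpolation=cv2.INTER_CUBIC)
save("cropt.png",a)
save("crops.png",s["color"][195:365,230:440],3.5)
np.save("c.npy",[t,s],allow_pickle=True)
# bench corners check
for P in [(0.33,-.6),(0.64,-.6),(0.33,.6),(0.64,.6)]: print(P,proj(t,(*P,BZ)).round(),proj(s,(*P,BZ)).round())
E
```

```text
(0.33, -0.6) [467. 170.] [374. 441.]
(0.64, -0.6) [413. 119.] [485. 386.]
(0.33, 0.6) [160. 330.] [197. 171.]
(0.64, 0.6) [124. 253.] [271. 151.]
```

View pics/cropt.png

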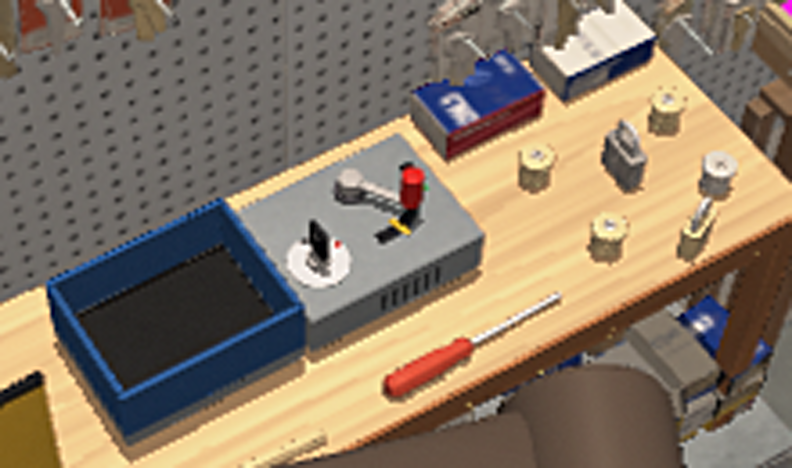

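View pics/crops.png

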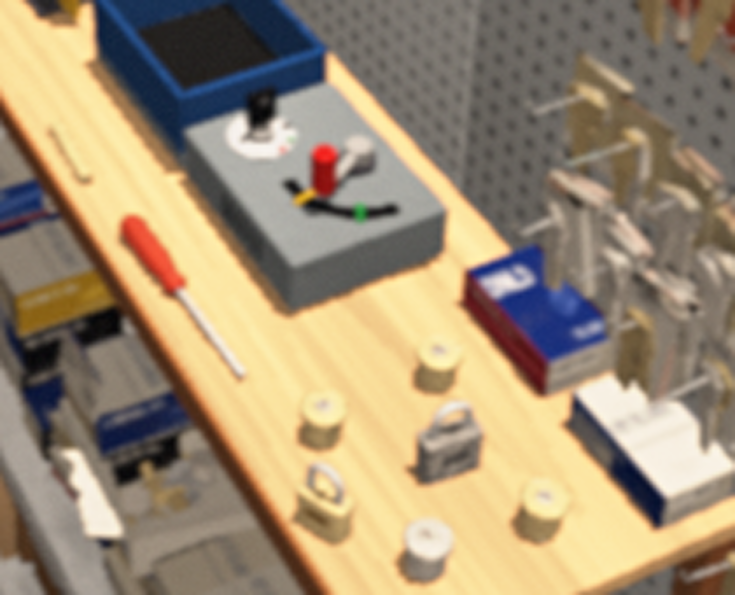

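Both crops show four cylinders (three brass, one silver), a grey padlock between them and a brass one at the front. Key, lever and marks are visible. Next I'll triangulate.

Run:
```python
from h import *
t,s=np.load("c.npy",allow_pickle=True)
T=lambda u,v:(210+(u+.5)/3.6-.5,130+(v+.5)/3.6-.5)
S=lambda u,v:(230+(u+.5)/3.5-.5,195+(v+.5)/3.5-.5)
pts={"A":((537,155),(439,352),.172),"B":((610,226),(322,408),.172),"C":((667,98),(543,493),.172),"D":((719,162),(428,535),.172),
"tubFR":((304,315),(182,97),.228),"tubBR":((220,203),(326,48),.228),"hFR":((482,237),(292,265),.198),"hBR":((402,135),(445,210),.198),
"hFL":((304,315),(187,130),.198),"knobtop":((412,172),(325,150),.258),"bowtop":((318,224),(262,95),.248),"padB":((625,125),(452,410),.208)}
for k,(a,b,z) in pts.items():
    P,e=tri(t,T(*a),s,S(*b)); print(k,P.round(4),round(e,4),onz(t,*T(*a),z)[:2].round(4),onz(s,*S(*b),z)[:2].round(4))
for a in [(48,287),(124,400)]: print("tubL",onz(t,*T(*a),.228).round(4))
for n,a in dict(idle=(424,187),work=(400,227),pivot=(350,183)).items(): print(n,onz(t,*T(*a),.199).round(4))
# guard: yellow mask + guess in both
for n,c in(("t",t),("s",s)):
    h=cv2.cvtColor(c["color"],cv2.COLOR_RGB2HSV); m=cv2.inRange(h,(20,150,90),(32,255,255))
    k,l,st,ce=cv2.connectedComponentsWithStats(m)
    print(n,[(st[i].tolist()) for i in range(1,k) if st[i][4]>80])
save("guard.png",np.hstack([cv2.resize(t["color"][200:310,100:240],(420,330)),cv2.resize(s["color"][120:230,180:300],(360,330))]))
```

```text
A [ 0.5043 -0.2394  0.1694] 0.0 [ 0.5027 -0.238 ] [ 0.5029 -0.2414]
B [ 0.3958 -0.2485  0.1689] 0.0002 [ 0.3943 -0.2468] [ 0.3943 -0.251 ]
C [ 0.4955 -0.3928  0.1728] 0.0002 [ 0.4961 -0.3933] [ 0.4958 -0.3923]
D [ 0.4037 -0.3865  0.1708] 0.0002 [ 0.4031 -0.3857] [ 0.4031 -0.3874]
tubFR [0.4324 0.0758 0.2214] 0.0088 [0.4234 0.0788] [0.4339 0.0709]
tubBR [0.5784 0.0787 0.224 ] 0.0044 [0.5729 0.0805] [0.5784 0.0755]
hFR [ 0.4358 -0.1242  0.1927] 0.0023 [ 0.4314 -0.1214] [ 0.4344 -0.1285]
hBR [ 0.578  -0.1263  0.1957] 0.0015 [ 0.5755 -0.1249] [ 0.5774 -0.128 ]
hFL [0.4391 0.0673 0.1947] 0.0069 [0.4411 0.0681] [0.4336 0.0617]
knobtop [ 0.4909 -0.0784  0.2587] 0.0008 [ 0.4919 -0.0789] [ 0.4909 -0.0779]
bowtop [0.4889 0.0229 0.2467] 0.0058 [0.4915 0.0229] [0.4847 0.0196]
padB [ 0.4679 -0.3164  0.2008] 0.0062 [ 0.4671 -0.3127] [ 0.4605 -0.323 ]
tubL [0.5693 0.2619 0.228 ]
tubL [0.427  0.2589 0.228 ]
idle [ 0.5091 -0.1072  0.199 ]
work [ 0.4804 -0.0614  0.199 ]
pivot [ 0.5499 -0.049   0.199 ]
t [[443, 196, 54, 42, 644], [181, 237, 46, 45, 983], [264, 369, 64, 36, 424]]
s [[234, 150, 18, 48, 314], [235, 273, 26, 16, 182], [219, 389, 25, 31, 181], [295, 392, 31, 17, 111]]
```

View pics/guard.png

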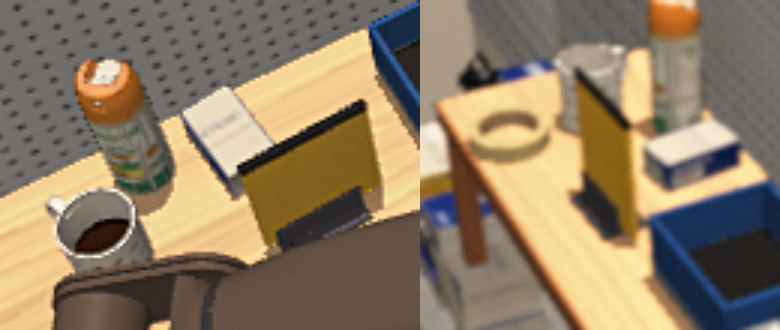

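The scene shows the guard's top edge parallel to the bench's length. The machine is at about (0.503, 0.088) with yaw near 0, and the heights check out within 3-6 mm. I'll start moving: up and roll to yaw π/2.

Run:
```python
from h import *
t,s=np.load("c.npy",allow_pickle=True)
for n,a,b in (("L",(180.2,257.8),(231.9,143.5)),("R",(221.2,234.5),(249.5,160.2))):
    P,e=tri(t,a,s,b); print(n,P.round(4),round(e,4),onz(t,*a,.306).round(4))
T=lambda u,v:(210+(u+.5)/3.6-.5,130+(v+.5)/3.6-.5)
print("driver tip",onz(t,*T(557,297),.145),"padA",onz(t,*T(703,205),.2),onz(t,*T(685,245),.138))
```

```text
L [0.4305 0.4615 0.3   ] 0.0042 [0.4243 0.462  0.306 ]
R [0.4386 0.3243 0.3052] 0.005 [0.4351 0.3247 0.306 ]
driver tip [ 0.36628042 -0.16826142  0.145     ] padA [ 0.35387346 -0.32100772  0.2       ] [ 0.35645893 -0.3147593   0.138     ]
```

Request:
{"name": "arm_command", "arguments": {"deltas": [{"translation": [0, 0, -1], "roll": 1}, {"translation": [0, 0, -1], "roll": 1}, {"translation": [0, 0, -1], "roll": 1}, {"translation": [0, 0, -1], "roll": 1}, {"translation": [0, 0, -1], "roll": 1}, {"translation": [0, 0, -0.5], "roll": 1}, {"translation": [0, 0, 0], "roll": 1}, {"translation": [0, 0, 0], "roll": 1}]}}

```text
clock: 1.0
ee_pos: [0.2231, 0.6372, 0.3973]
ee_rot: [3.14, -0.001, 1.963]
contact_force: [-0.2, 0.3, -1.0]
grip_width: 0.085
```

Request:
{"name": "arm_command", "arguments": {"deltas": [{"translation": [0, 0, 0], "roll": 1}, {"translation": [0, 0, 0], "roll": 1}, {"translation": [0, 0, 0], "roll": 1}, {"translation": [0, 0, 0], "roll": 0.78}, {"translation": [0, 0, 0], "roll": 0}]}}

```text
clock: 1.5
ee_pos: [0.223, 0.637, 0.3959]
ee_rot: [-3.141, 0.001, 1.571]
contact_force: [-0.3, 0.1, 0.5]
grip_width: 0.0853
```

Request:
{"name": "arm_command", "arguments": {"deltas": [{"translation": [-0.9, 0.9, 0]}, {"translation": [-0.9, 0.9, 0]}, {"translation": [-0.9, 0.9, 0]}, {"translation": [-0.9, 0.9, 0]}, {"translation": [-0.9, 0.9, 0]}, {"translation": [-0.9, 0.9, 0]}, {"translation": [-0.9, 0.9, 0]}, {"translation": [-0.9, 0.9, 0]}]}}

```text
validation failed for argument at $.de...
```

Request:
{"name": "arm_command", "arguments": {"deltas": [{"translation": [-1, 0, 0]}, {"translation": [-1, 0, 0]}, {"translation": [-1, 0, 0]}, {"translation": [-1, 0, 0]}, {"translation": [-1, 0, 0]}, {"translation": [-1, 0, 0]}, {"translation": [-1, 0, 0]}, {"translation": [-1, 0, 0]}]}}

```text
validation failed for argument at $.de...
```

Request:
{"name": "arm_command", "arguments": {"deltas": [{"translation": [-1, 0, 0]}, {"translation": [-1, 0, 0]}, {"translation": [-1, 0, 0]}, {"translation": [-1, 0, 0]}, {"translation": [-1, 0, 0]}, {"translation": [-1, 0, 0]}, {"translation": [-1, 0, 0]}, {"translation": [-1, 0, 0]}]}}

```text
validation failed for argument at $.de...
```

Request:
{"name": "arm_command", "arguments": {"deltas": [{"translation": [-1, 0, 0]}, {"translation": [-1, 0, 0]}, {"translation": [-1, 0, 0]}, {"translation": [-1, 0, 0]}, {"translation": [-1, 0, 0]}, {"translation": [-1, 0, 0]}, {"translation": [0, 0, 0]}]}}

```text
validation failed for argument at $.de...
```

Run:
```python
from h import *
w=read_camera("wrist"); print({k:v for k,v in w.items() if k!="color"}); save("w1.png",w["color"])
np.save("w.npy",[w],allow_pickle=True)
```

```text
{'fx': 326.2485991234388, 'fy': 326.2485991234388, 'cx': 279.2891199441675, 'cy': 211.89019565348897, 'xyz': array([0.22250354, 0.71255854, 0.53819369]), 'orientation': array([2.84104945e+00, 1.82127972e-03, 5.99026770e-04])}
```

View pics/w1.png

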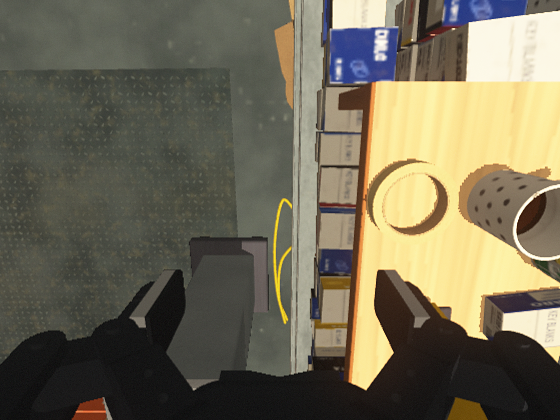

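The wrist view shows only the left bench end (tape roll, mug), because those moves were refused: "roll" is required. I'll repeat them with it.

Request:
{"name": "arm_command", "arguments": {"deltas": [{"translation": [-0.9, 0.9, 0], "roll": 0}, {"translation": [-0.9, 0.9, 0], "roll": 0}, {"translation": [-0.9, 0.9, 0], "roll": 0}, {"translation": [-0.9, 0.9, 0], "roll": 0}, {"translation": [-0.9, 0.9, 0], "roll": 0}, {"translation": [-0.9, 0.9, 0], "roll": 0}, {"translation": [-0.9, 0.9, 0], "roll": 0}, {"translation": [-0.9, 0.9, 0], "roll": 0}]}}

```text
clock: 2.35
ee_pos: [0.44, 0.4199, 0.3964]
ee_rot: [3.141, -0.0, 1.573]
contact_force: [0.6, 0.8, 1.0]
grip_width: 0.0855
```

Request:
{"name": "arm_command", "arguments": {"deltas": [{"translation": [-1, 0, 0], "roll": 0}, {"translation": [-1, 0, 0], "roll": 0}, {"translation": [-1, 0, 0], "roll": 0}, {"translation": [-1, 0, 0], "roll": 0}, {"translation": [-1, 0, 0], "roll": 0}, {"translation": [-1, 0, 0], "roll": 0}, {"translation": [-1, 0, 0], "roll": 0}, {"translation": [-1, 0, 0], "roll": 0}]}}

```text
clock: 3.15
ee_pos: [0.4389, 0.18, 0.3964]
ee_rot: [3.141, 0.0, 1.573]
contact_force: [-0.1, 0.3, -0.8]
grip_width: 0.0851
```

Request:
{"name": "arm_command", "arguments": {"deltas": [{"translation": [-1, 0, 0], "roll": 0}, {"translation": [-1, 0, 0], "roll": 0}, {"translation": [-1, 0, 0], "roll": 0}, {"translation": [-1, 0, 0], "roll": 0}, {"translation": [-1, 0, 0], "roll": 0}, {"translation": [-1, 0, 0], "roll": 0}, {"translation": [-1, 0, 0], "roll": 0}, {"translation": [-1, 0, 0], "roll": 0}]}}

```text
clock: 3.95
ee_pos: [0.439, -0.06, 0.3965]
ee_rot: [3.141, 0.0, 1.573]
contact_force: [0.0, 0.6, -0.7]
grip_width: 0.0854
```

Run:
```python
from h import *
w=read_camera("wrist"); print(w["xyz"],w["orientation"]); save("w2.png",w["color"])
np.save("w.npy",[w],allow_pickle=True)
```

```text
[0.43829134 0.01549876 0.53877866] [2.84151383e+00 9.65764944e-04 2.32153112e-03]
```

View pics/w2.png

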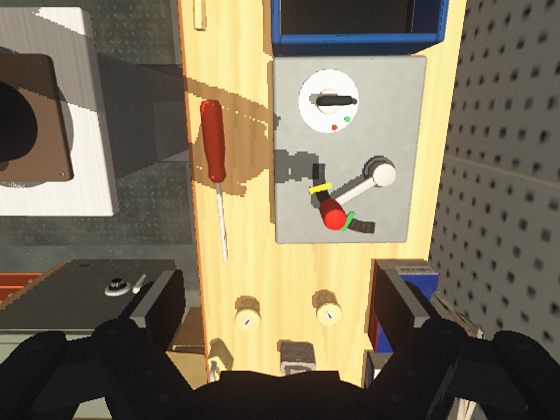

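Wrist view: key dial at (328,101), lever boss (380,171), knob (335,216), housing corners (274,57), (426,57), (275,243), (408,242). Cylinders at (248,320), (329,315).

Run:
```python
from h import *
w,=np.load("w.npy",allow_pickle=True)
f=lambda n,u,v,z: print(n,onz(w,u,v,z)[:2].round(4))
for u,v in [(274,57),(426,57),(275,243),(408,242)]: f("hous",u,v,.198)
f("tubFR rim",272,37,.228);f("tubBR rim",444,40,.228)
f("dial",328,101,.2);f("bow f",318,99,.248);f("bow b",356,100,.248)
f("knob",335,215,.258)
for z in (.21,.22,.23,.24): f("piv%s"%z,382,171,z)
f("idle",346,221,.199);f("work",320,188,.199)
f("A",329,312,.172);f("B",248,318,.172)
hs=cv2.cvtColor(w["color"],cv2.COLOR_RGB2HSV)
for n,lo,hi in(("red",(0,180,120),(6,255,255)),("green",(45,120,100),(80,255,255)),("yel",(22,200,180),(32,255,255))):
    m=cv2.inRange(hs,lo,hi);k,l,st,ce=cv2.connectedComponentsWithStats(m);print(n,[(ce[i].round(1).tolist(),st[i].tolist()) for i in range(1,k) if st[i][4]>12 and 260<ce[i][0]<430 and ce[i][1]<260])
```

```text
hous [0.4328 0.0646]
hous [0.5777 0.0649]
hous [ 0.4335 -0.1266]
hous [ 0.5831 -0.125 ]
tubFR rim [0.4316 0.0759]
tubBR rim [0.579  0.0739]
dial [0.4858 0.0249]
bow f [0.4706 0.0252]
bow b [0.5027 0.0245]
knob [ 0.4886 -0.0742]
piv0.21 [ 0.5424 -0.0425]
piv0.22 [ 0.5392 -0.0407]
piv0.23 [ 0.536 -0.039]
piv0.24 [ 0.5329 -0.0372]
idle [ 0.5116 -0.0999]
work [ 0.4815 -0.0629]
A [ 0.5031 -0.2341]
B [ 0.3976 -0.2435]
red [([333.7, 127.1], [332, 125, 5, 5, 19]), ([334.6, 218.4], [324, 204, 22, 26, 385])]
green [([346.7, 118.9], [345, 117, 5, 5, 18]), ([348.0, 220.1], [340, 212, 15, 19, 84])]
yel []
```

Request:
{"name": "arm_command", "arguments": {"deltas": [{"translation": [-1, 0.5, 0], "roll": 0}, {"translation": [-1, 0.5, 0], "roll": 0}, {"translation": [-1, 0.5, 0], "roll": 0}, {"translation": [-1, 0.4, 0], "roll": 0}, {"translation": [-1, 0, 0], "roll": 0}, {"translation": [-0.9, 0, 0], "roll": 0}, {"translation": [0, 0, 0], "roll": 0}]}}

```text
clock: 4.7
ee_pos: [0.4961, -0.2383, 0.3954]
ee_rot: [-3.14, -0.0, 1.569]
contact_force: [-0.1, 0.4, -0.4]
grip_width: 0.0852
```

Run:
```python
from h import *
w=read_camera("wrist"); print(state()["ee_pos"])
t=read_camera("top"); s=read_camera("side"); a=np.vstack([t["color"][120:260,240:440],s["color"][250:390,270:470]])
save("w3.png",np.hstack([w["color"],cv2.resize(a,(240,420))])); np.save("w.npy",[w],allow_pickle=True)
```

```text
[ 0.49621217 -0.23676322  0.39570094]
```

View pics/w3.png

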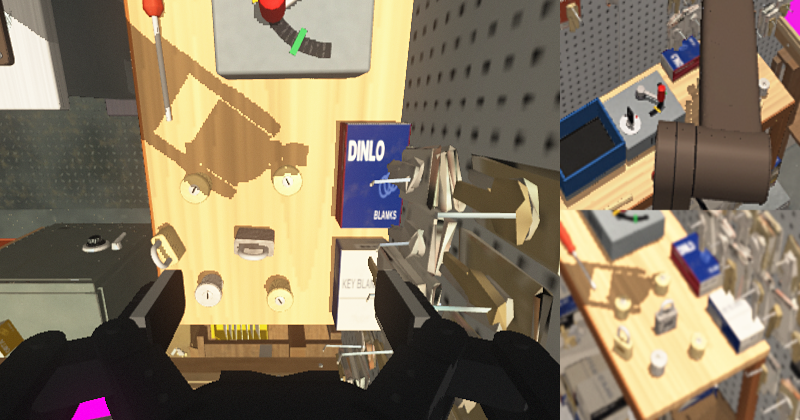

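Eight pictures viewed so far. Cylinder top faces are at A(288,180), B(194,185), C(279,297) and D(209,292), with the grey padlock at (254,240).

```bash
cat > cyl.py <<'E'
from h import *
def cyls(w):
    "circular cylinder top faces near expected places: returns positions at z=.172"
    g=cv2.cvtColor(w["color"],cv2.COLOR_RGB2GRAY)
    c=cv2.HoughCircles(cv2.medianBlur(g,3),cv2.HOUGH_GRADIENT,1,25,param1=80,param2=12,minRadius=9,maxRadius=20)
    return [] if c is None else [(a.round(1).tolist(),onz(w,a[0],a[1],.172)[:2].round(4).tolist()) for a in c[0]]
E
python3 - <<'E'
from cyl import *
w,=np.load("w.npy",allow_pickle=True)
for u,v in [(288,180),(194,186),(279,297),(209,292)]: print(u,v,onz(w,u,v,.172)[:2].round(4))
for a in cyls(w):
    if .36<a[1][0]<.56 and -.45<a[1][1]<-.2: print(a)
print("padB",onz(w,254,235,.19)[:2])
E
```

```text
288 180 [ 0.5047 -0.2379]
194 186 [ 0.397  -0.2448]
279 297 [ 0.4942 -0.3896]
209 292 [ 0.4052 -0.3824]
([287.5, 180.5, 13.800000190734863], [0.5041, -0.2385])
([193.5, 188.5, 13.199999809265137], [0.3962, -0.2477])
([169.5, 251.5, 19.399999618530273], [0.3606, -0.3264])
([279.5, 300.5, 12.199999809265137], [0.4948, -0.3947])
([207.5, 295.5, 13.0], [0.403, -0.3875])
([247.5, 241.5, 17.200000762939453], [0.4563, -0.3133])
([240.5, 332.5, 13.399999618530273], [0.4431, -0.4432])
padB [ 0.46588548 -0.29793743]
```

Request:
{"name": "arm_command", "arguments": {"deltas": [{"translation": [-0.06, 0.26, 1], "roll": 0}, {"translation": [0, 0, 1], "roll": 0}, {"translation": [0, 0, 1], "roll": 0}, {"translation": [0, 0, 1], "roll": 0}, {"translation": [0, 0, 1], "roll": 0}, {"translation": [0, 0, 1], "roll": 0}, {"translation": [0, 0, 1], "roll": 0}, {"translation": [0, 0, 0.8], "roll": 0}]}}

```text
clock: 5.65
ee_pos: [0.5039, -0.2358, 0.1609]
ee_rot: [-3.141, -0.001, 1.574]
contact_force: [-0.1, -0.6, -1.0]
grip_width: 0.0854
```

Request:
{"name": "arm_command", "arguments": {"deltas": [{"translation": [0, 0, 0.6], "roll": 0}, {"translation": [0, 0, 0], "roll": 0}]}}

```text
clock: 5.85
ee_pos: [0.5027, -0.2351, 0.1415]
ee_rot: [-3.137, -0.004, 1.573]
contact_force: [-0.6, 0.5, 0.1]
grip_width: 0.0853
```

Request:
{"name": "arm_command", "arguments": {"deltas": [{"translation": [0, 0, 0], "roll": 0}, {"translation": [0, 0, 0], "roll": 0}, {"translation": [0, 0, 0], "roll": 0}, {"translation": [0, 0, 0], "roll": 0}, {"translation": [0, 0, 0], "roll": 0}, {"translation": [0, 0, 0], "roll": 0}, {"translation": [0, 0, 0], "roll": 0}], "hand": 1}}

```text
clock: 6.55
ee_pos: [0.5051, -0.2382, 0.1462]
ee_rot: [3.139, 0.002, 1.571]
contact_force: [-0.8, 0.6, 6.2]
grip_width: 0.0332
```

Request:
{"name": "arm_command", "arguments": {"deltas": [{"translation": [0, 0, -1], "roll": 0}, {"translation": [0, 0, -1], "roll": 0}, {"translation": [0, 0, -1], "roll": 0}, {"translation": [0.5, 0, -1], "roll": 0}, {"translation": [1, 0, -1], "roll": 0}, {"translation": [1, 0, 0], "roll": 0}, {"translation": [1, 0, 0], "roll": 0}, {"translation": [1, 0, 0], "roll": 0}]}}

```text
clock: 7.35
ee_pos: [0.5037, -0.1015, 0.2939]
ee_rot: [-3.141, -0.0, 1.571]
contact_force: [-0.1, -0.3, -1.2]
grip_width: 0.0333
```

Request:
{"name": "arm_command", "arguments": {"deltas": [{"translation": [1, 0, 0], "roll": 0}, {"translation": [1, 0, 0], "roll": 0}, {"translation": [1, 0, 0], "roll": 0}, {"translation": [1, 0, 0], "roll": 0}, {"translation": [1, 0, 0], "roll": 0}, {"translation": [1, 0, 0], "roll": 0}, {"translation": [1, 0, 0], "roll": 0}, {"translation": [1, 0, 0], "roll": 0}]}}

```text
clock: 8.15
ee_pos: [0.5035, 0.1385, 0.2935]
ee_rot: [-3.14, 0.0, 1.571]
contact_force: [0.8, -0.7, -0.7]
grip_width: 0.0333
```

Request:
{"name": "arm_command", "arguments": {"deltas": [{"translation": [1, 0, 0], "roll": 0}, {"translation": [1, 0, 0], "roll": 0}, {"translation": [1, 0, 0], "roll": 0}, {"translation": [0.2, 0, 0], "roll": 0}, {"translation": [0, 0, 0], "roll": 0}]}}

```text
clock: 8.65
ee_pos: [0.5035, 0.2338, 0.2935]
ee_rot: [-3.14, 0.001, 1.573]
contact_force: [0.2, 0.2, -1.1]
grip_width: 0.0335
```

Request:
{"name": "arm_command", "arguments": {"deltas": [{"translation": [0, 0.05, 1], "roll": 0}, {"translation": [0, 0, 1], "roll": 0}, {"translation": [0, 0, 1], "roll": 0}, {"translation": [0, 0, 0.8], "roll": 0}, {"translation": [0, 0, 0], "roll": 0}]}}

```text
clock: 9.15
ee_pos: [0.5036, 0.2314, 0.1767]
ee_rot: [-3.135, 0.002, 1.57]
contact_force: [-1.2, -0.3, -1.1]
grip_width: 0.0332
```

Request:
{"name": "arm_command", "arguments": {"deltas": [{"translation": [0, 0, 0], "roll": 0}, {"translation": [0, 0, 0], "roll": 0}, {"translation": [0, 0, 0], "roll": 0}, {"translation": [0, 0, 0], "roll": 0}, {"translation": [0, 0, 0], "roll": 0}], "hand": -1}}

```text
clock: 9.65
ee_pos: [0.5058, 0.2335, 0.1812]
ee_rot: [3.14, -0.0, 1.571]
contact_force: [0.2, -0.2, -0.2]
grip_width: 0.0849
```

Request:
{"name": "arm_command", "arguments": {"deltas": [{"translation": [0, 0, -1], "roll": 0}, {"translation": [0, 0, -1], "roll": 0}, {"translation": [0, 0, -1], "roll": 0}, {"translation": [0, 0, -1], "roll": 0}, {"translation": [-1, 0, -0.5], "roll": 0}, {"translation": [-1, 0, 0], "roll": 0}, {"translation": [-1, 0, 0], "roll": 0}, {"translation": [-1, 0, 0], "roll": 0}]}}

```text
clock: 10.45
ee_pos: [0.5054, 0.1125, 0.3158]
ee_rot: [3.141, 0.0, 1.572]
contact_force: [0.1, 0.0, -0.3]
grip_width: 0.0858
```

Request:
{"name": "arm_command", "arguments": {"deltas": [{"translation": [-1, 0, 0], "roll": 0}, {"translation": [-1, 0, 0], "roll": 0}, {"translation": [-1, 0, 0], "roll": 0}, {"translation": [-1, 0, 0], "roll": 0}, {"translation": [-1, 0, -1], "roll": 0}, {"translation": [-1, 0, -1], "roll": 0}, {"translation": [-1, 0, -1], "roll": 0}, {"translation": [-1, 0, 0], "roll": 0}]}}

```text
clock: 11.25
ee_pos: [0.5067, -0.1283, 0.4116]
ee_rot: [3.132, 0.004, 1.571]
contact_force: [0.3, 1.7, 0.2]
grip_width: 0.0852
```

Run:
```python
from cyl import *
w=read_camera("wrist"); print(state()["ee_pos"])
for a in cyls(w):
    if .36<a[1][0]<.56 and -.48<a[1][1]<-.17: print(a)
save("w4.png",w["color"])
```

```text
[ 0.50615004 -0.13187922  0.40851068]
([247.5, 307.5, 19.399999618530273], [0.4651, -0.3071])
([206.5, 341.5, 12.100000381469727], [0.4063, -0.3617])
([192.5, 270.5, 14.5], [0.3955, -0.2515])
([272.5, 350.5, 18.200000762939453], [0.4984, -0.3775])
```

Request:
{"name": "arm_command", "arguments": {"deltas": [{"translation": [-1, -0.9, 0], "roll": 0}, {"translation": [-1, -0.9, 0], "roll": 0}, {"translation": [-1, -0.9, 1], "roll": 0}, {"translation": [-0.9, -0.97, 1], "roll": 0}, {"translation": [0, 0, 1], "roll": 0}, {"translation": [0, 0, 1], "roll": 0}, {"translation": [0, 0, 1], "roll": 0}, {"translation": [0, 0, 0], "roll": 0}]}}

```text
clock: 12.1
ee_pos: [0.3936, -0.2414, 0.2505]
ee_rot: [-3.134, -0.007, 1.571]
contact_force: [0.3, 0.4, 0.9]
grip_width: 0.0857
```

Run:
```python
from cyl import *
w=read_camera("wrist"); print(state()["ee_pos"])
s=read_camera("side")
save("w5.png",np.hstack([w["color"],cv2.resize(s["color"][195:365,250:400],(240,272))[:, :] if 0 else cv2.copyMakeBorder(cv2.resize(s["color"][195:365,250:400],(240,272)),0,148,0,0,cv2.BORDER_CONSTANT)]))
```

```text
[ 0.39476851 -0.24243634  0.25355448]
```

View pics/w5.png

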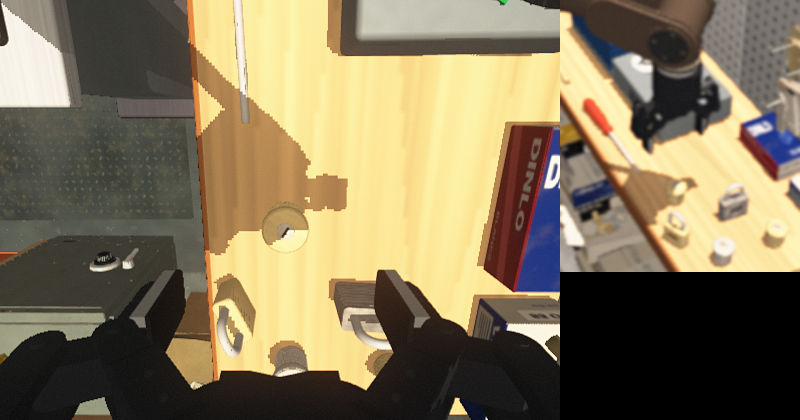

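B top face is at (286,231), which puts it at (0.399, -0.250), 5 mm off from the current position. I'll descend and grip.

Request:
{"name": "arm_command", "arguments": {"deltas": [{"translation": [-0.25, 0.1, 1], "roll": 0}, {"translation": [0, 0, 1], "roll": 0}, {"translation": [0, 0, 1], "roll": 0}, {"translation": [0, 0, 0.5], "roll": 0}, {"translation": [0, 0, 0], "roll": 0}, {"translation": [0, 0, 0], "roll": 0}]}}

```text
clock: 12.8
ee_pos: [0.4, -0.252, 0.1527]
ee_rot: [3.139, 0.002, 1.572]
contact_force: [0.1, -0.2, -0.0]
grip_width: 0.0855
```

Request:
{"name": "arm_command", "arguments": {"deltas": [{"translation": [0, 0, 0], "roll": 0}, {"translation": [0, 0, 0], "roll": 0}, {"translation": [0, 0, 0], "roll": 0}, {"translation": [0, 0, 0], "roll": 0}, {"translation": [0, 0, 0], "roll": 0}, {"translation": [0, 0, 0], "roll": 0}], "hand": 1}}

```text
clock: 13.4
ee_pos: [0.3993, -0.2516, 0.1517]
ee_rot: [3.14, 0.001, 1.571]
contact_force: [0.3, -0.3, 5.9]
grip_width: 0.033
```

Request:
{"name": "arm_command", "arguments": {"deltas": [{"translation": [0, 0, -1], "roll": 0}, {"translation": [0, 0, -1], "roll": 0}, {"translation": [0, 0, -1], "roll": 0}, {"translation": [0.5, 0.5, -1], "roll": 0}, {"translation": [1, 1, -1], "roll": 0}, {"translation": [1, 1, 0], "roll": 0}, {"translation": [1, 1, 0], "roll": 0}, {"translation": [1, 0, 0], "roll": 0}]}}

```text
clock: 14.2
ee_pos: [0.5043, -0.1156, 0.2982]
ee_rot: [-3.141, -0.001, 1.572]
contact_force: [-0.0, 0.1, -1.0]
grip_width: 0.033
```

Request:
{"name": "arm_command", "arguments": {"deltas": [{"translation": [1, 0, 0], "roll": 0}, {"translation": [1, 0, 0], "roll": 0}, {"translation": [1, 0, 0], "roll": 0}, {"translation": [1, 0, 0], "roll": 0}, {"translation": [1, 0, 0], "roll": 0}, {"translation": [1, 0, 0], "roll": 0}, {"translation": [1, 0, 0], "roll": 0}, {"translation": [1, 0, 0], "roll": 0}]}}

```text
clock: 15.0
ee_pos: [0.5018, 0.1242, 0.2982]
ee_rot: [-3.14, 0.0, 1.571]
contact_force: [-0.0, -0.8, -0.8]
grip_width: 0.0328
```

Request:
{"name": "arm_command", "arguments": {"deltas": [{"translation": [1, 0.1, 0], "roll": 0}, {"translation": [1, 0, 0], "roll": 0}, {"translation": [0.2, 0, 1], "roll": 0}, {"translation": [0, 0, 1], "roll": 0}, {"translation": [0, 0, 1], "roll": 0}, {"translation": [0, 0, 0.7], "roll": 0}, {"translation": [0, 0, 0], "roll": 0}]}}

```text
clock: 15.7
ee_pos: [0.5033, 0.1886, 0.1845]
ee_rot: [-3.135, 0.001, 1.571]
contact_force: [0.2, -1.1, -0.2]
grip_width: 0.0331
```

Request:
{"name": "arm_command", "arguments": {"deltas": [{"translation": [0, 0, 0], "roll": 0}, {"translation": [0, 0, 0], "roll": 0}, {"translation": [0, 0, 0], "roll": 0}, {"translation": [0, 0, 0], "roll": 0}, {"translation": [0, 0, 0], "roll": 0}], "hand": -1}}

```text
clock: 16.2
ee_pos: [0.5057, 0.189, 0.1891]
ee_rot: [3.14, -0.0, 1.571]
contact_force: [0.0, -1.0, -0.2]
grip_width: 0.0855
```

Request:
{"name": "arm_command", "arguments": {"deltas": [{"translation": [0, 0, -1], "roll": 0}, {"translation": [0, 0, -1], "roll": 0}, {"translation": [0, 0, -1], "roll": 0}, {"translation": [0, 0, -1], "roll": 0}, {"translation": [-1, 0, -0.5], "roll": 0}, {"translation": [-1, 0, 0], "roll": 0}, {"translation": [-1, 0, 0], "roll": 0}, {"translation": [-1, 0, 0], "roll": 0}]}}

```text
clock: 17.0
ee_pos: [0.5053, 0.0679, 0.3239]
ee_rot: [3.141, 0.0, 1.572]
contact_force: [0.0, -0.3, 0.2]
grip_width: 0.0853
```

Request:
{"name": "arm_command", "arguments": {"deltas": [{"translation": [-1, 0, 0], "roll": 0}, {"translation": [-1, 0, 0], "roll": 0}, {"translation": [-1, 0, 0], "roll": 0}, {"translation": [-1, 0, 0], "roll": 0}, {"translation": [-1, 0, 0], "roll": 0}, {"translation": [-1, 0, 0], "roll": 0}, {"translation": [-1, 0, 0], "roll": 0}, {"translation": [-1, 0, 0], "roll": 0}]}}

```text
clock: 17.8
ee_pos: [0.5054, -0.1723, 0.3237]
ee_rot: [3.141, 0.0, 1.571]
contact_force: [0.2, 0.3, -0.7]
grip_width: 0.0853
```

Request:
{"name": "arm_command", "arguments": {"deltas": [{"translation": [-1, 0, 0], "roll": 0}, {"translation": [-1, 0, 0], "roll": 0}, {"translation": [-1, 0, 0], "roll": 0}, {"translation": [-1, 0, 0], "roll": 0}, {"translation": [-1, 0, 0], "roll": 0}, {"translation": [-1, 0, 0], "roll": 0}, {"translation": [-0.5, 0, 0], "roll": 0}, {"translation": [0, 0, 0], "roll": 0}]}}

```text
clock: 18.6
ee_pos: [0.5053, -0.3674, 0.3229]
ee_rot: [-3.141, -0.001, 1.569]
contact_force: [-0.1, 0.8, 0.5]
grip_width: 0.0853
```

```bash
cat > look.py <<'E'
from cyl import *
import sys
w=read_camera("wrist"); print(state()["ee_pos"],state()["clock"])
for a in cyls(w):
    if .34<a[1][0]<.58 and -.5<a[1][1]<-.17: print(a)
save(sys.argv[1],w["color"]); np.save("w.npy",[w],allow_pickle=True)
E
python3 look.py w6.png
```

```text
[ 0.50550845 -0.36613423  0.32305288] 18.65
([172.5, 215.5, 17.200000762939453], [0.4034, -0.386])
([269.5, 222.5, 16.100000381469727], [0.4949, -0.3931])
([112.5, 139.5, 19.399999618530273], [0.3574, -0.3156])
([232.5, 295.5, 19.399999618530273], [0.4563, -0.4719])
([207.5, 299.5, 13.800000190734863], [0.4304, -0.4766])
([262.5, 302.5, 14.899999618530273], [0.4868, -0.4801])
([170.5, 285.5, 14.899999618530273], [0.394, -0.4604])
([247.5, 141.5, 12.5], [0.4763, -0.3175])
([216.5, 139.5, 12.5], [0.4491, -0.3158])
([335.5, 193.5, 11.100000381469727], [0.5562, -0.3648])
```

View pics/w6.png

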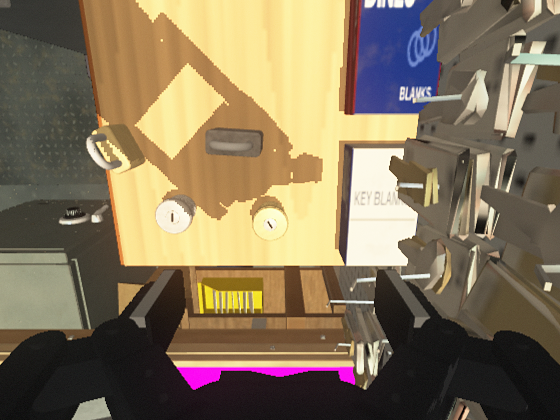

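C is at (269,222) and D at (174,215), both where the first estimate put them. I'll grip C.

Request:
{"name": "arm_command", "arguments": {"deltas": [{"translation": [-0.5, -0.2, 0.9], "roll": 0}, {"translation": [-0.4, -0.15, 1], "roll": 0}, {"translation": [0, 0, 1], "roll": 0}, {"translation": [0, 0, 1], "roll": 0}, {"translation": [0, 0, 1], "roll": 0}, {"translation": [0, 0, 0.9], "roll": 0}, {"translation": [0, 0, 0], "roll": 0}, {"translation": [0, 0, 0], "roll": 0}]}}

```text
clock: 19.45
ee_pos: [0.4956, -0.3919, 0.1498]
ee_rot: [-3.141, -0.001, 1.572]
contact_force: [0.3, -1.3, 1.1]
grip_width: 0.0854
```

Request:
{"name": "arm_command", "arguments": {"deltas": [{"translation": [0, 0, 0], "roll": 0}, {"translation": [0, 0, 0], "roll": 0}, {"translation": [0, 0, 0], "roll": 0}, {"translation": [0, 0, 0], "roll": 0}, {"translation": [0, 0, 0], "roll": 0}, {"translation": [0, 0, 0], "roll": 0}], "hand": 1}}

```text
clock: 20.05
ee_pos: [0.4958, -0.3938, 0.151]
ee_rot: [3.14, 0.002, 1.571]
contact_force: [0.5, 0.2, 5.8]
grip_width: 0.0329
```

Request:
{"name": "arm_command", "arguments": {"deltas": [{"translation": [0, 0, -1], "roll": 0}, {"translation": [0, 0, -1], "roll": 0}, {"translation": [0, 0, -1], "roll": 0}, {"translation": [0.5, 0, -1], "roll": 0}, {"translation": [1, 0.3, -1], "roll": 0}, {"translation": [1, 0, 0], "roll": 0}, {"translation": [1, 0, 0], "roll": 0}, {"translation": [1, 0, 0], "roll": 0}]}}

```text
clock: 20.85
ee_pos: [0.5035, -0.2567, 0.2983]
ee_rot: [-3.14, -0.001, 1.571]
contact_force: [-0.2, 0.7, -0.6]
grip_width: 0.0333
```

Request:
{"name": "arm_command", "arguments": {"deltas": [{"translation": [1, 0, 0], "roll": 0}, {"translation": [1, 0, 0], "roll": 0}, {"translation": [1, 0, 0], "roll": 0}, {"translation": [1, 0, 0], "roll": 0}, {"translation": [1, 0, 0], "roll": 0}, {"translation": [1, 0, 0], "roll": 0}, {"translation": [1, 0, 0], "roll": 0}, {"translation": [1, 0, 0], "roll": 0}]}}

```text
clock: 21.65
ee_pos: [0.5032, -0.0168, 0.2981]
ee_rot: [-3.139, -0.0, 1.571]
contact_force: [1.0, -0.5, -1.0]
grip_width: 0.0331
```

Request:
{"name": "arm_command", "arguments": {"deltas": [{"translation": [1, 0, 0], "roll": 0}, {"translation": [1, 0, 0], "roll": 0}, {"translation": [1, 0, 0], "roll": 0}, {"translation": [1, 0, 0], "roll": 0}, {"translation": [1, 0, 0], "roll": 0}, {"translation": [0.5, 0, 0], "roll": 0}, {"translation": [0, 0, 0], "roll": 0}]}}

```text
clock: 22.35
ee_pos: [0.5034, 0.1481, 0.2985]
ee_rot: [-3.14, 0.0, 1.574]
contact_force: [-0.4, 0.1, -0.2]
grip_width: 0.033
```

Request:
{"name": "arm_command", "arguments": {"deltas": [{"translation": [0, 0.05, 1], "roll": 0}, {"translation": [0, 0, 1], "roll": 0}, {"translation": [0, 0, 1], "roll": 0}, {"translation": [0, 0, 0.7], "roll": 0}, {"translation": [0, 0, 0], "roll": 0}]}}

```text
clock: 22.85
ee_pos: [0.5029, 0.1453, 0.184]
ee_rot: [-3.133, 0.002, 1.57]
contact_force: [-0.5, -0.7, -1.7]
grip_width: 0.0331
```

Request:
{"name": "arm_command", "arguments": {"deltas": [{"translation": [0, 0, 0], "roll": 0}, {"translation": [0, 0, 0], "roll": 0}, {"translation": [0, 0, 0], "roll": 0}, {"translation": [0, 0, 0], "roll": 0}, {"translation": [0, 0, 0], "roll": 0}], "hand": -1}}

```text
clock: 23.35
ee_pos: [0.5059, 0.147, 0.1893]
ee_rot: [3.14, -0.0, 1.571]
contact_force: [-0.2, -0.3, 0.3]
grip_width: 0.0855
```

Request:
{"name": "arm_command", "arguments": {"deltas": [{"translation": [0, 0, -1], "roll": 0}, {"translation": [0, 0, -1], "roll": 0}, {"translation": [0, 0, -1], "roll": 0}, {"translation": [0, 0, -1], "roll": 0}, {"translation": [-1, 0, -0.5], "roll": 0}, {"translation": [-1, 0, 0], "roll": 0}, {"translation": [-1, 0, 0], "roll": 0}, {"translation": [-1, 0, 0], "roll": 0}]}}

```text
clock: 24.15
ee_pos: [0.5054, 0.026, 0.3239]
ee_rot: [3.141, 0.0, 1.572]
contact_force: [0.6, 0.4, -0.3]
grip_width: 0.0855
```

Request:
{"name": "arm_command", "arguments": {"deltas": [{"translation": [-1, 0, 0], "roll": 0}, {"translation": [-1, 0, 0], "roll": 0}, {"translation": [-1, 0, 0], "roll": 0}, {"translation": [-1, 0, 0], "roll": 0}, {"translation": [-1, 0, 0], "roll": 0}, {"translation": [-1, 0, 0], "roll": 0}, {"translation": [-1, 0, 0], "roll": 0}, {"translation": [-1, 0, 0], "roll": 0}]}}

```text
clock: 24.95
ee_pos: [0.5055, -0.2142, 0.3237]
ee_rot: [3.141, 0.0, 1.571]
contact_force: [0.5, -0.4, -0.2]
grip_width: 0.0856
```

Request:
{"name": "arm_command", "arguments": {"deltas": [{"translation": [-1, -0.6, 0], "roll": 0}, {"translation": [-1, -0.6, 0], "roll": 0}, {"translation": [-1, -0.6, 0], "roll": 0}, {"translation": [-1, -0.6, 0], "roll": 0}, {"translation": [-1, -0.6, 0], "roll": 0}, {"translation": [-0.5, -0.4, 0], "roll": 0}, {"translation": [0, 0, 0], "roll": 0}]}}

```text
clock: 25.65
ee_pos: [0.4023, -0.3799, 0.3234]
ee_rot: [-3.141, 0.0, 1.568]
contact_force: [0.4, 0.2, 0.4]
grip_width: 0.0853
```

```bash
python3 look.py w7.png
```

```text
[ 0.40314347 -0.37874655  0.32343782] 25.7
([281.5, 202.5, 17.200000762939453], [0.4034, -0.3861])
([242.5, 299.5, 18.299999237060547], [0.3632, -0.4895])
([271.5, 298.5, 13.800000190734863], [0.393, -0.4884])
([446.5, 274.5, 19.399999618530273], [0.5685, -0.4613])
([334.5, 125.5, 15.899999618530273], [0.4496, -0.3167])
([308.5, 293.5, 19.399999618530273], [0.4309, -0.4826])
([215.5, 121.5, 13.800000190734863], [0.3461, -0.313])
([218.5, 66.5, 10.899999618530273], [0.3513, -0.2691])
([359.5, 131.5, 9.199999809265137], [0.4717, -0.3218])
```

Request:
{"name": "arm_command", "arguments": {"deltas": [{"translation": [-0.25, 0, 0.9], "roll": 0}, {"translation": [0, 0, 1], "roll": 0}, {"translation": [0, 0, 1], "roll": 0}, {"translation": [0, 0, 1], "roll": 0}, {"translation": [0, 0, 1], "roll": 0}, {"translation": [0, 0, 0.9], "roll": 0}, {"translation": [0, 0, 0], "roll": 0}, {"translation": [0, 0, 0], "roll": 0}]}}

```text
clock: 26.5
ee_pos: [0.4043, -0.3849, 0.1497]
ee_rot: [-3.142, -0.0, 1.572]
contact_force: [0.6, 0.3, 0.4]
grip_width: 0.0852
```

Request:
{"name": "arm_command", "arguments": {"deltas": [{"translation": [0, 0, 0], "roll": 0}, {"translation": [0, 0, 0], "roll": 0}, {"translation": [0, 0, 0], "roll": 0}, {"translation": [0, 0, 0], "roll": 0}, {"translation": [0, 0, 0], "roll": 0}, {"translation": [0, 0, 0], "roll": 0}], "hand": 1}}

```text
clock: 27.1
ee_pos: [0.4042, -0.3864, 0.1509]
ee_rot: [3.14, 0.002, 1.571]
contact_force: [-0.5, 0.5, 6.2]
grip_width: 0.0327
```

Request:
{"name": "arm_command", "arguments": {"deltas": [{"translation": [0, 0, -1], "roll": 0}, {"translation": [0, 0, -1], "roll": 0}, {"translation": [0, 0, -1], "roll": 0}, {"translation": [0.5, 0.5, -1], "roll": 0}, {"translation": [1, 0.5, -1], "roll": 0}, {"translation": [1, 0.5, 0], "roll": 0}, {"translation": [1, 0.5, 0], "roll": 0}, {"translation": [1, 0.5, 0], "roll": 0}]}}

```text
clock: 27.9
ee_pos: [0.4787, -0.2492, 0.2987]
ee_rot: [-3.141, -0.001, 1.571]
contact_force: [-0.2, -0.1, -1.7]
grip_width: 0.0333
```

Request:
{"name": "arm_command", "arguments": {"deltas": [{"translation": [1, 0.5, 0], "roll": 0}, {"translation": [1, 0.5, 0], "roll": 0}, {"translation": [1, 0, 0], "roll": 0}, {"translation": [1, 0, 0], "roll": 0}, {"translation": [1, 0, 0], "roll": 0}, {"translation": [1, 0, 0], "roll": 0}, {"translation": [1, 0, 0], "roll": 0}, {"translation": [1, 0, 0], "roll": 0}]}}

```text
clock: 28.7
ee_pos: [0.5079, -0.0093, 0.2983]
ee_rot: [-3.14, -0.0, 1.571]
contact_force: [0.6, 0.0, -1.4]
grip_width: 0.0326
```

Request:
{"name": "arm_command", "arguments": {"deltas": [{"translation": [1, 0, 0], "roll": 0}, {"translation": [1, 0, 0], "roll": 0}, {"translation": [1, 0, 0], "roll": 0}, {"translation": [0.9, 0, 0], "roll": 0}, {"translation": [0, 0, 0], "roll": 0}]}}

```text
clock: 29.2
ee_pos: [0.5076, 0.1089, 0.2983]
ee_rot: [-3.14, -0.001, 1.575]
contact_force: [-0.2, -0.4, -0.9]
grip_width: 0.0328
```

Request:
{"name": "arm_command", "arguments": {"deltas": [{"translation": [0, -0.05, 1], "roll": 0}, {"translation": [0, 0, 1], "roll": 0}, {"translation": [0, 0, 1], "roll": 0}, {"translation": [0, 0, 0.7], "roll": 0}, {"translation": [0, 0, 0], "roll": 0}]}}

```text
clock: 29.7
ee_pos: [0.504, 0.1056, 0.1837]
ee_rot: [-3.132, 0.001, 1.57]
contact_force: [0.1, 0.4, -0.9]
grip_width: 0.0329
```

Request:
{"name": "arm_command", "arguments": {"deltas": [{"translation": [0, 0, 0], "roll": 0}, {"translation": [0, 0, 0], "roll": 0}, {"translation": [0, 0, 0], "roll": 0}, {"translation": [0, 0, 0], "roll": 0}, {"translation": [0, 0, 0], "roll": 0}], "hand": -1}}

```text
clock: 30.2
ee_pos: [0.5074, 0.1064, 0.1893]
ee_rot: [3.14, 0.0, 1.571]
contact_force: [-0.4, -0.3, -0.3]
grip_width: 0.0853
```

Request:
{"name": "arm_command", "arguments": {"deltas": [{"translation": [0, 0, -1], "roll": 0}, {"translation": [0, 0, -1], "roll": 0}, {"translation": [0, 0, -1], "roll": 0}, {"translation": [0, 0, -1], "roll": 0}, {"translation": [0.5, 0, -1], "roll": 0}, {"translation": [1, -0.5, -1], "roll": 0}, {"translation": [1, -0.5, -1], "roll": 0}, {"translation": [1, -0.5, 0], "roll": 0}]}}

```text
clock: 31.0
ee_pos: [0.4627, 0.2126, 0.4047]
ee_rot: [3.132, -0.002, 1.571]
contact_force: [0.2, 0.8, 0.3]
grip_width: 0.0856
```

Request:
{"name": "arm_command", "arguments": {"deltas": [{"translation": [1, -0.5, 0], "roll": 0}, {"translation": [1, -0.5, 0], "roll": 0}, {"translation": [1, 0, 0], "roll": 0}, {"translation": [0, 0, 0], "roll": 0}, {"translation": [0, 0, 0], "roll": 0}]}}

```text
clock: 31.5
ee_pos: [0.4317, 0.3016, 0.3983]
ee_rot: [-3.141, 0.001, 1.573]
contact_force: [-0.9, -0.4, 0.1]
grip_width: 0.0858
```

```bash
python3 look.py w8.png
```

```text
[0.43191718 0.30102273 0.39832419] 31.55
```

View pics/w8.png

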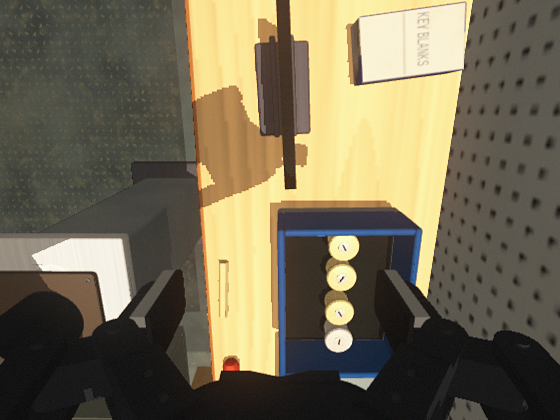

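All four cylinders stand in the tub, in a row at u≈340, v 245-340. The guard's top strip runs from (290,188) up to (283,0), and the stand's rib tops span (256..310, 37..135).

Run:
```python
from h import *
w,=np.load("w.npy",allow_pickle=True)
f=lambda n,u,v,z: print(n,onz(w,u,v,z)[:2].round(4))
m=(w["color"].max(axis=2)<60).astype(np.uint8)
for v in (5,20,30,150,165,180):
    u=np.flatnonzero(m[v,265:305])+265; f(f"edge {v} {u.min()} {u.max()}",(u.min()+u.max())/2,v,.306)
f("end",290,188,.306)
for u,v in ((256,43),(310,40),(260,135),(310,132)): f("stand",u,v,.177)
for u,v in ((278,230),(420,229),(277,376)): f("tub",u,v,.228)
f("bench front",203,230,.138)
```

```text
Traceback (most recent call last):
ValueError: zero-size array to reduction operation minimum which has no identity
```

Run:
```python
from h import *
w,=np.load("w.npy",allow_pickle=True)
f=lambda n,u,v,z: print(n,onz(w,u,v,z)[:2].round(4))
m=(w["color"].max(axis=2)<100).astype(np.uint8)
for v in (5,20,30,145,150,165,180):
    u=np.flatnonzero(m[v,265:305])+265
    if len(u): f(f"edge {v} {u.min()} {u.max()}",(u.min()+u.max())/2,v,.306)
    else: print(v,w["color"][v,280:300].tolist()[::4])
f("end",290,188,.306)
for u,v in ((256,43),(310,40),(260,135),(310,132)): f("stand",u,v,.177)
for u,v in ((278,230),(420,229),(277,376)): f("tub",u,v,.228)
f("bench front",203,230,.138)
```

```text
edge 5 277 288 [0.4326 0.4407]
edge 20 277 289 [0.4329 0.4324]
edge 30 278 289 [0.4333 0.4267]
edge 145 283 294 [0.4372 0.354 ]
edge 150 283 294 [0.4373 0.3505]
edge 165 284 294 [0.4378 0.3398]
edge 180 285 295 [0.4386 0.3288]
end [0.4387 0.3229]
stand [0.4069 0.4422]
stand [0.4612 0.445 ]
stand [0.4096 0.3519]
stand [0.4638 0.3552]
tub [0.4295 0.2609]
tub [0.5742 0.2623]
tub [0.4284 0.076 ]
bench front [0.3304 0.2272]
```

Guard centre is (0.4355, 0.393) with yaw ≈0.053. The tub front is at x≈0.430 and its centre at y≈0.1685. Now I'll grasp the guard.

Request:
{"name": "arm_command", "arguments": {"deltas": [{"translation": [1, 0.1, 0], "roll": 0}, {"translation": [1, 0, 0], "roll": 0}, {"translation": [1, 0, 0], "roll": -0.5}, {"translation": [0.05, 0, 1], "roll": 0}, {"translation": [0, 0, 1], "roll": 0}, {"translation": [0, 0, 1], "roll": 0}, {"translation": [0, 0, 1], "roll": 0}, {"translation": [0, 0, 0.35], "roll": 0}]}}

```text
clock: 32.35
ee_pos: [0.434, 0.3908, 0.2639]
ee_rot: [-3.136, 0.003, 1.622]
contact_force: [-0.5, -0.6, 0.2]
grip_width: 0.0853
```

Request:
{"name": "arm_command", "arguments": {"deltas": [{"translation": [0, 0, 0], "roll": 0}, {"translation": [0, 0, 0], "roll": 0}]}}

```text
clock: 32.55
ee_pos: [0.4358, 0.3928, 0.2696]
ee_rot: [3.139, -0.001, 1.623]
contact_force: [0.6, -0.2, -0.1]
grip_width: 0.0857
```

Request:
{"name": "arm_command", "arguments": {"deltas": [{"translation": [0, 0, 0], "roll": 0}, {"translation": [0, 0, 0], "roll": 0}, {"translation": [0, 0, 0], "roll": 0}, {"translation": [0, 0, 0], "roll": 0}, {"translation": [0, 0, 0], "roll": 0}, {"translation": [0, 0, 0], "roll": 0}, {"translation": [0, 0, 0], "roll": 0}, {"translation": [0, 0, 0], "roll": 0}], "hand": 1}}

```text
clock: 33.35
ee_pos: [0.4349, 0.393, 0.2681]
ee_rot: [3.141, -0.0, 1.624]
contact_force: [0.5, 1.0, 1.0]
grip_width: 0.0076
```

Request:
{"name": "arm_command", "arguments": {"deltas": [{"translation": [0, 0, -0.7], "roll": 0}, {"translation": [0, 0, -0.7], "roll": 0}, {"translation": [0, 0, -0.7], "roll": 0}, {"translation": [0, -0.3, 0], "roll": 0.5}, {"translation": [0, -0.4, 0], "roll": 0}, {"translation": [0, -0.4, 0], "roll": 0}, {"translation": [-0.5, 0, 0], "roll": 0}, {"translation": [-1, 0, 0], "roll": 0}]}}

```text
clock: 34.15
ee_pos: [0.4006, 0.3474, 0.3296]
ee_rot: [-3.14, 0.001, 1.575]
contact_force: [0.5, -0.4, -2.0]
grip_width: 0.007
```

Request:
{"name": "arm_command", "arguments": {"deltas": [{"translation": [-1, 0, 0], "roll": 0}, {"translation": [-1, 0, 0], "roll": 0}, {"translation": [-1, 0, 0], "roll": 0}, {"translation": [-1, 0, 0], "roll": 0}, {"translation": [-1, 0, 0], "roll": 0}, {"translation": [-1, 0, 0], "roll": 0}, {"translation": [0, 0, 0], "roll": 0}, {"translation": [0, 0, 0], "roll": 0}]}}

```text
clock: 34.95
ee_pos: [0.4014, 0.1667, 0.3303]
ee_rot: [-3.141, -0.0, 1.57]
contact_force: [-0.1, 0.1, -1.3]
grip_width: 0.0071
```

Run:
```python
from h import *
w=read_camera("wrist"); s=read_camera("side");st=state(); print(st["ee_pos"],st["ee_rot"],st["contact_force"],st["q"])
save("w9.png",np.hstack([cv2.resize(w["color"],(400,300)),cv2.resize(s["color"][120:270,200:400],(400,300))]))
```

```text
[0.40152836 0.16767268 0.33050602] [-3.14106063e+00 -1.99692349e-04  1.57179718e+00] [ 0.6099469  -0.10071236 -2.14415457] [ 1.61394058e-01 -3.30968682e-01  2.00493671e+00  2.83590051e-04
  1.46811793e+00  1.60364013e-01]
```

View pics/w9.png

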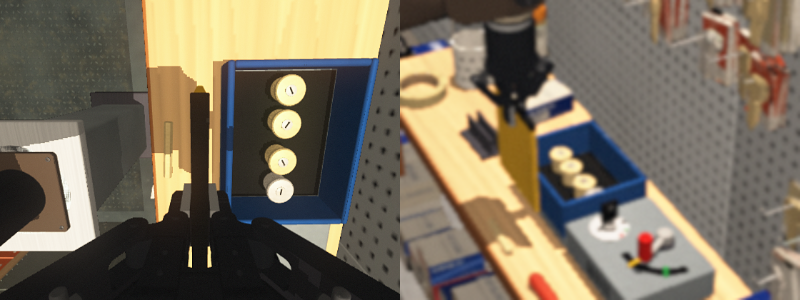

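The guard hangs upright and parallel to the tub, with its near edge just in front of it. 13 pictures viewed. I'll lower it to contact.

Request:
{"name": "arm_command", "arguments": {"deltas": [{"translation": [0, 0, 0.8], "roll": 0}, {"translation": [0, 0, 0.7], "roll": 0}, {"translation": [0, 0, 0.5], "roll": 0}, {"translation": [0, 0, 0.2], "roll": 0}, {"translation": [0, 0, 0], "roll": 0}, {"translation": [0, 0, 0], "roll": 0}]}}

```text
clock: 35.65
ee_pos: [0.4023, 0.1677, 0.2658]
ee_rot: [3.14, -0.0, 1.572]
contact_force: [-0.1, 0.8, -0.4]
grip_width: 0.0075
```

Request:
{"name": "arm_command", "arguments": {"deltas": [{"translation": [0, 0, 0.07], "roll": 0}, {"translation": [0, 0, 0], "roll": 0}, {"translation": [0, 0, 0], "roll": 0}]}}

```text
clock: 35.95
ee_pos: [0.4021, 0.1674, 0.2633]
ee_rot: [3.141, -0.0, 1.571]
contact_force: [-0.0, 0.2, -2.1]
grip_width: 0.0074
```

Request:
{"name": "arm_command", "arguments": {"deltas": [{"translation": [0, 0, 0.07], "roll": 0}, {"translation": [0, 0, 0], "roll": 0}, {"translation": [0, 0, 0], "roll": 0}]}}

```text
clock: 36.25
ee_pos: [0.4018, 0.1674, 0.2606]
ee_rot: [-3.141, 0.0, 1.571]
contact_force: [0.2, -0.1, -2.3]
grip_width: 0.0074
```

Request:
{"name": "arm_command", "arguments": {"deltas": [{"translation": [0, 0, 0.04], "roll": 0}, {"translation": [0, 0, 0], "roll": 0}, {"translation": [0, 0, 0], "roll": 0}]}}

```text
clock: 36.55
ee_pos: [0.4022, 0.1675, 0.2601]
ee_rot: [3.141, -0.0, 1.571]
contact_force: [-1.0, 0.2, 1.4]
grip_width: 0.0073
```

Contact made: the downward load has moved to the bench. I'll open slightly, keeping the guard caged between the fingers, then tip it toward the tub.

Request:
{"name": "arm_command", "arguments": {"deltas": [{"translation": [0, 0, 0], "roll": 0}, {"translation": [0, 0, 0], "roll": 0}, {"translation": [0, 0, 0], "roll": 0}, {"translation": [0, 0, 0], "roll": 0}], "hand": 0.4}}

```text
clock: 36.95
ee_pos: [0.4019, 0.1674, 0.2594]
ee_rot: [-3.142, 0.0, 1.571]
contact_force: [0.7, -0.0, 0.7]
grip_width: 0.0254
```

Request:
{"name": "arm_command", "arguments": {"deltas": [{"translation": [0, 0.15, 0], "roll": 0}, {"translation": [0, 0.15, 0], "roll": 0}, {"translation": [0, 0.15, 0], "roll": 0}, {"translation": [0, 0.15, 0], "roll": 0}, {"translation": [0, 0.15, 0], "roll": 0}, {"translation": [0, 0.15, 0], "roll": 0}, {"translation": [0, 0.15, 0], "roll": 0}, {"translation": [0, 0, 0], "roll": 0}]}}

```text
clock: 37.75
ee_pos: [0.4339, 0.1674, 0.2595]
ee_rot: [-3.141, 0.0, 1.571]
contact_force: [-1.4, -0.1, -0.2]
grip_width: 0.0257
```

Run:
```python
from h import *
s=read_camera("side");st=state(); print(st["ee_pos"],st["contact_force"],st["grip_width"])
w=read_camera("wrist")
save("w10.png",np.hstack([cv2.resize(w["color"],(400,300)),cv2.resize(s["color"][140:230,220:340],(400,300),interpolation=cv2.INTER_CUBIC)]))
```

```text
[0.43355652 0.16740545 0.259398  ] [-0.32952798  1.29453831  0.03758239] 0.025552175591504165
```

View pics/w10.png

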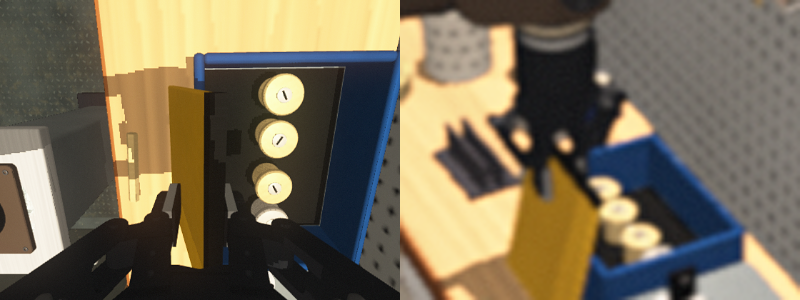

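The guard is tilting toward the tub, still caged. I'll continue until it rests on the rim.

Request:
{"name": "arm_command", "arguments": {"deltas": [{"translation": [0, 0.12, 0], "roll": 0}, {"translation": [0, 0.12, 0], "roll": 0}, {"translation": [0, 0, 0], "roll": 0}, {"translation": [0, 0, 0], "roll": 0}]}}

```text
clock: 38.25
ee_pos: [0.4406, 0.1674, 0.2595]
ee_rot: [-3.141, 0.0, 1.571]
contact_force: [0.2, 0.3, 0.0]
grip_width: 0.0258
```

Request:
{"name": "arm_command", "arguments": {"deltas": [{"translation": [0, 0.1, 0], "roll": 0}, {"translation": [0, 0.1, 0], "roll": 0}, {"translation": [0, 0, 0], "roll": 0}, {"translation": [0, 0, 0], "roll": 0}]}}

```text
clock: 38.65
ee_pos: [0.4468, 0.1674, 0.2595]
ee_rot: [3.141, 0.0, 1.571]
contact_force: [-0.7, 0.2, 0.2]
grip_width: 0.0257
```

Request:
{"name": "arm_command", "arguments": {"deltas": [{"translation": [0, 0, 0], "roll": 0}, {"translation": [0, 0, 0], "roll": 0}, {"translation": [0, 0, 0], "roll": 0}], "hand": 0.1}}

```text
clock: 38.95
ee_pos: [0.4466, 0.1674, 0.2595]
ee_rot: [3.141, 0.0, 1.571]
contact_force: [0.0, -0.6, -0.0]
grip_width: 0.0381
```

Request:
{"name": "arm_command", "arguments": {"deltas": [{"translation": [0, 0, -0.3], "roll": 0}, {"translation": [0, 0, -0.5], "roll": 0}, {"translation": [0, 0, -1], "roll": 0}, {"translation": [0, 0, -1], "roll": 0}, {"translation": [-0.5, 0, -1], "roll": 0}, {"translation": [-1, 0, -1], "roll": 0}, {"translation": [-1, 0.5, 0], "roll": 0}, {"translation": [-1, 0.5, 0], "roll": 0}]}}

```text
clock: 39.75
ee_pos: [0.4773, 0.0616, 0.4075]
ee_rot: [3.135, 0.001, 1.572]
contact_force: [1.7, -0.1, -0.2]
grip_width: 0.0386
```

Request:
{"name": "arm_command", "arguments": {"deltas": [{"translation": [-1, 0.4, 0], "roll": 0}, {"translation": [-1, 0, 0], "roll": 0}, {"translation": [0, 0, 0], "roll": 0}, {"translation": [0, 0, 0], "roll": 0}]}}

```text
clock: 40.15
ee_pos: [0.4887, 0.0022, 0.4047]
ee_rot: [3.14, -0.0, 1.57]
contact_force: [-0.8, -0.2, 0.5]
grip_width: 0.0384
```

```bash
python3 look.py w11.png
```

```text
[0.48867883 0.00283729 0.40459329] 40.2
```

View pics/w11.png

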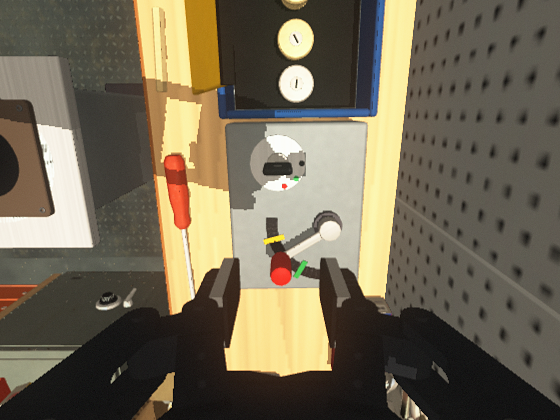

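The guard is leaning on the rim (seen at top left). 14 pictures viewed. Key bow at (278,169), boss (328,228), knob top (281,269). I'll compute the key and lever geometry.

Run:
```python
from h import *
w,=np.load("w.npy",allow_pickle=True)
f=lambda n,u,v,z: print(n,onz(w,u,v,z)[:2].round(4))
f("dial",277.5,162.5,.2); 
hs=cv2.cvtColor(w["color"],cv2.COLOR_RGB2HSV)
m=cv2.inRange(hs,(0,0,170),(180,60,255)); m[:, :245]=0; m[:,310:]=0; m[:130]=0; m[195:]=0
c=np.argwhere(m); print("white",c.min(0),c.max(0))
f("bowL",264,169,.248);f("bowR",292,169,.248)
m=cv2.inRange(hs,(0,170,90),(6,255,255)); k,l,st,ce=cv2.connectedComponentsWithStats(m)
for i in range(1,k):
    if st[i][4]>12 and 225<ce[i][0]<365: print("red",ce[i],st[i]); 
f("knob",281,268,.258)
for z in (.215,.225,.235): f(z,328,228,z)
f("idle",301,269.5,.199);f("work",275,239,.199)
for u,v in ((228,124),(366,122),(232,288),(359,287)): f("hous",u,v,.198)
```

```text
dial [0.4862 0.0254]
white [130 251] [194 309]
bowL [0.474  0.0267]
bowR [0.4998 0.0266]
red [283.75  185.625] [282 184   5   4  16]
red [280.36236934 268.58536585] [270 252  21  34 574]
knob [ 0.4897 -0.0692]
0.215 [ 0.5407 -0.0432]
0.225 [ 0.5391 -0.0396]
0.235 [ 0.5375 -0.036 ]
idle [ 0.5136 -0.1011]
work [ 0.4831 -0.0624]
hous [0.4351 0.065 ]
hous [0.5776 0.0668]
hous [ 0.4309 -0.1263]
hous [ 0.584  -0.1251]
```

Marks and hinge agree: the pivot is at (0.5423, -0.0458) and r = 62.5 mm from the marks. The lever is at about 1.09 rad now. I'll grip the knob.

Request:
{"name": "arm_command", "arguments": {"deltas": [{"translation": [-1, 0, 0], "roll": 0}, {"translation": [-1, 0, 0.8], "roll": 0}, {"translation": [-0.57, 0, 1], "roll": 0}, {"translation": [0, 0, 1], "roll": 0}, {"translation": [0, 0, 1], "roll": 0}, {"translation": [0, 0, 1], "roll": 0}, {"translation": [0, 0, 1], "roll": 0}, {"translation": [0, 0, 0], "roll": 0}], "hand": -0.3}}

```text
clock: 41.0
ee_pos: [0.4862, -0.0725, 0.2252]
ee_rot: [-3.133, -0.003, 1.573]
contact_force: [-1.2, -0.7, -0.2]
grip_width: 0.0556
```

Request:
{"name": "arm_command", "arguments": {"deltas": [{"translation": [0, 0, 0], "roll": 0}, {"translation": [0, 0, 0], "roll": 0}, {"translation": [0, 0, 0], "roll": 0}, {"translation": [0, 0, 0], "roll": 0}, {"translation": [0, 0, 0], "roll": 0}, {"translation": [0, 0, 0], "roll": 0}], "hand": 1}}

```text
clock: 41.6
ee_pos: [0.4901, -0.0747, 0.2323]
ee_rot: [3.137, 0.001, 1.571]
contact_force: [0.5, 2.4, 6.2]
grip_width: 0.0205
```

Run:
```python
from h import *
s=state();print(s["ee_pos"],s["ee_rot"],s["contact_force"],s["grip_width"],s["torque"],s["q"][[0,5]])
P=np.array([.5423,-.0458]); d=s["ee_pos"][:2]-P; a=np.arctan2(-d[0],-d[1]); print("angle",a,"r",np.hypot(*d))
yaw=s["ee_rot"][2]; D=np.deg2rad(5.5); n=(a-.5)/D; print("rows",n)
dr=lambda a:.063*np.array([-np.sin(a),-np.cos(a)])
v=dr(a-D)-dr(a); x=np.array([np.cos(yaw),np.sin(yaw)]); y=np.array([np.sin(yaw),-np.cos(yaw)])
print("row",v@x/.03,v@y/.03,-5.5/6)
```

```text
[ 0.49007995 -0.07469271  0.23231736] [3.13687844e+00 5.95891226e-04 1.57134113e+00] [0.51111566 2.39308683 6.20172029] 0.020527171118151867 [0.28133338 0.05433477 0.08403887] [-0.35677211 -0.35768017]
angle 1.0654324928734407 r 0.05968016232195065
rows 5.89034462567439
row -0.1714933967125023 0.10580900380162027 -0.9166666666666666
```

Request:
{"name": "arm_command", "arguments": {"deltas": [{"translation": [-0.17, 0.105, 0], "roll": -0.92}, {"translation": [-0.17, 0.105, 0], "roll": -0.92}, {"translation": [-0.17, 0.105, 0], "roll": -0.92}, {"translation": [-0.17, 0.105, 0], "roll": -0.92}, {"translation": [-0.17, 0.105, 0], "roll": -0.92}, {"translation": [-0.17, 0.105, 0], "roll": -0.92}, {"translation": [0, 0, 0], "roll": 0}, {"translation": [0, 0, 0], "roll": 0}]}}

```text
clock: 42.4
ee_pos: [0.5154, -0.099, 0.2323]
ee_rot: [3.138, 0.002, 2.15]
contact_force: [0.2, 3.4, 6.6]
grip_width: 0.0199
```

Run:
```python
from h import *
s=state();print(s["ee_pos"],s["ee_rot"],s["contact_force"],s["grip_width"],s["torque"],s["q"][[0,5]])
P=np.array([.5423,-.0458]); d=s["ee_pos"][:2]-P; a=np.arctan2(-d[0],-d[1]); print("angle",a,"r",np.hypot(*d))
```

```text
[ 0.51540334 -0.09896181  0.23229284] [3.13750064e+00 1.53293674e-03 2.14999326e+00] [0.22282703 3.37430972 6.64908564] 0.019944309309077334 [0.62154433 0.00382922 0.22168959] [-0.38436474 -0.96440177]
angle 0.4683879326057316 r 0.059578589067492346
```

Request:
{"name": "arm_command", "arguments": {"deltas": [{"translation": [0.06, -0.035, 0], "roll": 0.3}, {"translation": [0, 0, 0], "roll": 0}]}}

```text
clock: 42.6
ee_pos: [0.5135, -0.0979, 0.2323]
ee_rot: [3.137, 0.002, 2.118]
contact_force: [-0.1, 5.0, 7.2]
grip_width: 0.0201
```

Request:
{"name": "arm_command", "arguments": {"deltas": [{"translation": [0, 0, 0], "roll": 0}, {"translation": [0, 0, 0], "roll": 0}, {"translation": [0, 0, 0], "roll": 0}, {"translation": [0, 0, 0], "roll": 0}, {"translation": [0, 0, -0.5], "roll": 0}, {"translation": [0, 0, -1], "roll": 0}, {"translation": [0, 0, -1], "roll": -1}, {"translation": [0, 0, -1], "roll": -1}], "hand": -0.3}}

```text
clock: 43.4
ee_pos: [0.5121, -0.0987, 0.3367]
ee_rot: [3.141, 0.001, 2.331]
contact_force: [0.5, -0.6, 1.3]
grip_width: 0.0555
```

Request:
{"name": "arm_command", "arguments": {"deltas": [{"translation": [0, 0, -1], "roll": -1}, {"translation": [0, 0, -1], "roll": -1}, {"translation": [0, 0, 0], "roll": -1}, {"translation": [0, 0, 0], "roll": -1}, {"translation": [0, 0, 0], "roll": -1}, {"translation": [0, 0, 0], "roll": -1}, {"translation": [0, 0, 0], "roll": -1}, {"translation": [0, 0, 0], "roll": -0.77}]}}

```text
clock: 44.2
ee_pos: [0.5121, -0.0986, 0.3957]
ee_rot: [-3.141, 0.001, -3.139]
contact_force: [0.2, 0.8, 0.6]
grip_width: 0.0555
```

Request:
{"name": "arm_command", "arguments": {"deltas": [{"translation": [0, 0.8, 0], "roll": 0}, {"translation": [0.3, 1, 0], "roll": 0}, {"translation": [0.3, 1, 0], "roll": 0}, {"translation": [0.3, 1, 0], "roll": 0}, {"translation": [0, 0.3, 0], "roll": 0}, {"translation": [0, 0, 0], "roll": 0}, {"translation": [0, 0, 0], "roll": 0}]}}

```text
clock: 44.9
ee_pos: [0.4855, 0.0238, 0.3949]
ee_rot: [-3.141, 0.001, 3.141]
contact_force: [-0.2, 0.2, 0.9]
grip_width: 0.0557
```

```bash
python3 look.py w12.png; python3 -c "
from h import *
print(state()['ee_rot'],state()['q'][[0,5]])"
```

```text
[0.48554089 0.0235345  0.3946201 ] 44.95
[-3.14097740e+00  5.42433480e-05  3.14001946e+00] [-0.16033914 -1.72955372]
```

View pics/w12.png

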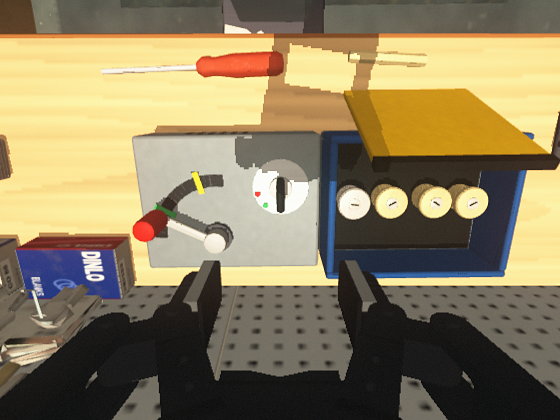

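Good overview: the guard leans with its foot edge at (345..463, 90) and top strip at (375..553, 160). The lever arm points just under the green mark (165,211), and the key bow is at (281,193).

Run:
```python
from h import *
w,=np.load("w.npy",allow_pickle=True)
f=lambda n,u,v,z: print(n,onz(w,u,v,z)[:2].round(4))
f("foot R",345,91,.138);f("foot L",463,91,.138);f("top R",376,162,.138+.155);f("top L",553,161,.138+.155)
f("tub FR",322,133,.228);f("tub BR",333,275,.228);f("tub BL",503,270,.228)
f("dial",281,188,.2);f("bow top a",281,179,.248);f("bow b",281,208,.248)
hs=cv2.cvtColor(w["color"],cv2.COLOR_RGB2HSV)
for n,lo,hi in (("red",(0,170,90),(6,255,255)),("green",(45,100,60),(80,255,255)),("yel",(24,180,150),(34,255,255))):
    k,l,st,ce=cv2.connectedComponentsWithStats(cv2.inRange(hs,lo,hi))
    for i in range(1,k):
        if st[i][4]>8 and 125<ce[i][0]<330 and 150<ce[i][1]<270: print(n,ce[i].round(1),st[i],onz(w,*ce[i],.199)[:2].round(4))
f("knob",143,229,.258)
for z in(.215,.225,.235): f("piv",217,239,z)
```

```text
foot R [0.3872 0.0992]
foot L [0.3873 0.2346]
top R [0.4458 0.0961]
top L [0.4451 0.2281]
tub FR [0.4286 0.0632]
tub BR [0.5744 0.0803]
tub BL [0.5686 0.2581]
dial [0.487  0.0255]
bow top a [0.4677 0.0253]
bow b [0.4949 0.0253]
red [257.  193.5] [255 192   5   5  19] [ 4.932e-01 -1.000e-04]
red [149.4 225.5] [133 210  34  32 718] [ 0.5294 -0.1191]
green [264.9 204.9] [263 203   5   5  19] [0.5059 0.0082]
green [165.5 210.7] [154 204  22  14 105] [ 0.5123 -0.0997]
yel [197.7 182.1] [192 172  12  22 115] [ 0.4808 -0.0624]
knob [ 0.5118 -0.1004]
piv [ 0.5388 -0.0424]
piv [ 0.5348 -0.0403]
piv [ 0.5308 -0.0383]
```

Lever at idle confirmed: knob at (0.512, -0.100), expected (0.512, -0.101). The guard is centred at y 0.167 against the tub's 0.1685, leaning about 20°. Now the key.

Request:
{"name": "arm_command", "arguments": {"deltas": [{"translation": [-0.05, 0.06, 0], "roll": 0}, {"translation": [0, 0, 1], "roll": 0}, {"translation": [0, 0, 1], "roll": 0}, {"translation": [0, 0, 1], "roll": 0}, {"translation": [0, 0, 1], "roll": 0}, {"translation": [0, 0, 1], "roll": 0}, {"translation": [0, 0, 0.9], "roll": 0}, {"translation": [0, 0, 0], "roll": 0}], "hand": 0.3}}

```text
clock: 45.75
ee_pos: [0.4841, 0.0259, 0.2128]
ee_rot: [3.14, -0.009, 3.14]
contact_force: [-0.1, -0.7, -0.3]
grip_width: 0.0296
```

Request:
{"name": "arm_command", "arguments": {"deltas": [{"translation": [0, 0, 0], "roll": 0}, {"translation": [0, 0, 0], "roll": 0}, {"translation": [0, 0, 0], "roll": 0}, {"translation": [0, 0, 0], "roll": 0}, {"translation": [0, 0, 0], "roll": 0}], "hand": 1}}

```text
clock: 46.25
ee_pos: [0.4876, 0.0249, 0.219]
ee_rot: [-3.138, 0.003, 3.141]
contact_force: [0.6, -5.4, -1.6]
grip_width: 0.0071
```

```bash
python3 -c "
from h import *
s=state();print(s)"
```

```text
{'clock': 46.25, 'q': array([-0.15567393, -0.12535209,  2.03837796, -0.00316377,  1.22535556,
       -1.72490482]), 'qvel': array([-0.00139136, -0.00025493,  0.00012942, -0.00075731,  0.00365802,
       -0.00065711]), 'joint_efforts': array([  2.69998915, -24.45658565, -29.18408096,   1.19800352,
         0.17904824,   0.03307429]), 'ee_pos': array([0.48755334, 0.02486541, 0.21899687]), 'ee_rot': array([-3.13815499e+00,  2.71411859e-03,  3.14109840e+00]), 'contact_force': array([ 0.63033758, -5.39235346, -1.63237826]), 'torque': array([-8.33817111e-01, -8.13114199e-04,  3.25850049e-02]), 'grip_width': 0.007067333258197702}
```

Gripped, with a small side force only. I'll turn clockwise in steps.

Request:
{"name": "arm_command", "arguments": {"deltas": [{"translation": [0, -0.03, 0], "roll": 0.5}, {"translation": [0, 0, 0], "roll": 1}, {"translation": [0, 0, 0], "roll": 1}, {"translation": [0, 0, 0], "roll": 1}, {"translation": [0, 0, 0], "roll": 1}, {"translation": [0, 0, 0], "roll": 1}, {"translation": [0, 0, 0], "roll": 1}, {"translation": [0, 0, 0], "roll": 0}]}}

```text
clock: 47.05
ee_pos: [0.4876, 0.0244, 0.219]
ee_rot: [3.142, 0.004, 2.46]
contact_force: [0.4, -5.1, 0.4]
grip_width: 0.0071
```

Request:
{"name": "arm_command", "arguments": {"deltas": [{"translation": [0, 0, 0], "roll": 1}, {"translation": [0, 0, 0], "roll": 1}, {"translation": [0, 0, 0], "roll": 1}, {"translation": [0, 0, 0], "roll": 1}, {"translation": [0, 0, 0], "roll": 1}, {"translation": [0, 0, 0], "roll": 0.7}, {"translation": [0, 0, 0], "roll": 0}]}}

```text
clock: 47.75
ee_pos: [0.4874, 0.0242, 0.2189]
ee_rot: [3.14, 0.004, 1.866]
contact_force: [-1.0, -5.0, -1.0]
grip_width: 0.0069
```

```bash
python3 -c "
from h import *
s=state();print(s['clock'],s['ee_pos'],s['ee_rot'],s['contact_force'],s['torque'],s['grip_width'],s['joint_efforts'][5])"
```

```text
47.75 [0.48737185 0.02418339 0.21894534] [3.14049994 0.00369892 1.86568173] [-1.03962861 -4.97115995 -0.97231347] [-0.92247691  0.05228412  0.12781261] 0.006866488544181947 0.354341771453619
```

Request:
{"name": "arm_command", "arguments": {"deltas": [{"translation": [0, 0, 0], "roll": 0.3}, {"translation": [0, 0, 0], "roll": 0}, {"translation": [0, 0, 0], "roll": 0}, {"translation": [0, 0, 0], "roll": 0}, {"translation": [0, 0, 0], "roll": 0}, {"translation": [0, 0, 0], "roll": 0}, {"translation": [0, 0, 0], "roll": 0}, {"translation": [0, 0, 0], "roll": 0}]}}

```text
clock: 48.55
ee_pos: [0.4873, 0.0242, 0.2189]
ee_rot: [3.141, 0.004, 1.836]
contact_force: [-0.4, -6.2, 1.2]
grip_width: 0.0068
```

```bash
python3 -c "
from h import *
s=state();print(s['clock'],s['ee_pos'],s['ee_rot'],s['contact_force'],s['torque'],s['grip_width'],s['joint_efforts'][5])"
```

```text
48.55 [0.48734575 0.02417623 0.21894608] [3.14051953 0.00389433 1.83635782] [-0.40732261 -6.1703334   1.16762015] [-0.94792953  0.07543622  0.38752699] 0.006835737666455224 0.3322328254580498
```

Request:
{"name": "arm_command", "arguments": {"deltas": [{"translation": [0, 0, 0], "roll": 0}, {"translation": [0, 0, 0], "roll": 0}]}}

```text
clock: 48.75
ee_pos: [0.4874, 0.0242, 0.219]
ee_rot: [3.14, 0.004, 1.836]
contact_force: [-0.7, -5.5, -0.2]
grip_width: 0.0068
```

Request:
{"name": "arm_command", "arguments": {"deltas": [{"translation": [0, 0, 0], "roll": 0}, {"translation": [0, 0, 0], "roll": 0}, {"translation": [0, 0, 0], "roll": 0}, {"translation": [0, 0, 0], "roll": 0}, {"translation": [0, 0, 0], "roll": 0}], "hand": -0.1}}

```text
clock: 49.25
ee_pos: [0.4868, 0.0256, 0.2176]
ee_rot: [3.141, -0.0, 1.832]
contact_force: [-0.4, -0.0, -0.6]
grip_width: 0.0467
```

Request:
{"name": "arm_command", "arguments": {"deltas": [{"translation": [0, 0, -0.5], "roll": 0}, {"translation": [0, 0, -1], "roll": 0}, {"translation": [0, 0, -1], "roll": 0}, {"translation": [0, 0, -1], "roll": 0}, {"translation": [0, 0, -1], "roll": 0}, {"translation": [0, 0, -1], "roll": 0}, {"translation": [0, 0, 0], "roll": 0}]}}

```text
clock: 49.95
ee_pos: [0.4883, 0.0252, 0.3894]
ee_rot: [3.131, 0.004, 1.832]
contact_force: [0.3, -0.0, 1.1]
grip_width: 0.0473
```

Run:
```python
from h import *
w=read_camera("wrist"); s=state(); print(s["ee_pos"],s["ee_rot"])
np.save("w.npy",[w],allow_pickle=True)
# expected pixels of key dial, bow ends at z=.248 for run (0.70) and off
A=np.array([.487,.0252])
for n,a in(("off",0),("run",.7),("start",1.3)):
    d=.014*np.array([np.cos(a),-np.sin(a)])
    print(n,proj(w,(*(A+d),.248)).round(1),proj(w,(*(A-d),.248)).round(1))
u,v=proj(w,(*A,.22)).astype(int); print(u,v)
g=cv2.cvtColor(w["color"],cv2.COLOR_RGB2GRAY); m=np.zeros_like(g)
cv2.circle(m,(int(u),int(v)),26,1,-1)
bw=((g<45)&(m>0)).astype(np.uint8); k,l,st,ce=cv2.connectedComponentsWithStats(bw)
for i in range(1,k):
    if st[i][4]>40:
        c=np.argwhere(l==i)[:,::-1].astype(np.float32); r=cv2.minAreaRect(c); print(st[i],ce[i].round(1),r); b=cv2.boxPoints(r); print([onz(w,*p,.248)[:2].round(4).tolist() for p in b])
```

```text
[0.48760988 0.02528468 0.38644611] [3.13526375e+00 2.56393173e-03 1.83204688e+00]
off [292.2 202. ] [262.1 194.2]
run [286.1 210.3] [268.2 185.6]
start [277.4 213. ] [277.  182.8]
277 190
[266 179  12  21  67] [270.1 185.8] ((271.7200012207031, 188.4600067138672), (18.399999618530273, 11.400001525878906), 53.13010025024414)
[[0.4704, 0.0337], [0.4767, 0.0417], [0.4896, 0.0313], [0.4833, 0.0231]]
```

The key bow reads at the run angle (image angle 53° against the predicted 54°). Torque hit 0.39 N m at the end stop during the hold. Now the lever to the working mark.

Request:
{"name": "arm_command", "arguments": {"deltas": [{"translation": [-1, 0, 0], "roll": 0}, {"translation": [-1, -0.1, 0], "roll": 0}, {"translation": [-1, -0.1, 0], "roll": 0}, {"translation": [-1, -0.1, 0.2], "roll": 0}, {"translation": [-0.25, 0, 1], "roll": 0}, {"translation": [0, 0, 1], "roll": 0}, {"translation": [0, 0, 1], "roll": 0}, {"translation": [0, 0, 0], "roll": 0}]}}

```text
clock: 50.8
ee_pos: [0.5079, -0.0991, 0.28]
ee_rot: [-3.132, -0.008, 1.832]
contact_force: [-1.0, 0.9, -0.6]
grip_width: 0.047
```

Request:
{"name": "arm_command", "arguments": {"deltas": [{"translation": [0, 0, 0], "roll": 0}]}}

```text
clock: 50.9
ee_pos: [0.5105, -0.1, 0.2859]
ee_rot: [-3.14, -0.001, 1.832]
contact_force: [0.2, -0.4, 0.2]
grip_width: 0.0474
```

Request:
{"name": "arm_command", "arguments": {"deltas": [{"translation": [0, 0.03, 0.8], "roll": 0}, {"translation": [0, 0, 0.7], "roll": 0}, {"translation": [0, 0, 0.35], "roll": 0}, {"translation": [0, 0, 0], "roll": 0}]}}

```text
clock: 51.3
ee_pos: [0.5117, -0.0997, 0.2309]
ee_rot: [-3.141, -0.001, 1.832]
contact_force: [-0.1, 0.0, -0.7]
grip_width: 0.0468
```

Request:
{"name": "arm_command", "arguments": {"deltas": [{"translation": [0, 0, 0], "roll": 0}, {"translation": [0, 0, 0], "roll": 0}, {"translation": [0, 0, 0], "roll": 0}, {"translation": [0, 0, 0], "roll": 0}, {"translation": [0, 0, 0], "roll": 0}], "hand": 1}}

```text
clock: 51.8
ee_pos: [0.5133, -0.0995, 0.2333]
ee_rot: [3.137, 0.001, 1.832]
contact_force: [2.4, 3.8, 6.8]
grip_width: 0.02
```

Run:
```python
from h import *
s=state();print(s["ee_pos"],s["ee_rot"],s["contact_force"],s["grip_width"],s["q"][[0,5]])
a=.50; yaw=s["ee_rot"][2]; D=.1
dr=lambda a:.063*np.array([-np.sin(a),-np.cos(a)])
v=dr(a+D)-dr(a); x=np.array([np.cos(yaw),np.sin(yaw)]); y=np.array([np.sin(yaw),-np.cos(yaw)])
print("row",v@x/.03,v@y/.03,np.rad2deg(D)/6)
for P in ((.5423,-.0458),(.5446,-.0432)):
    d=s["ee_pos"][:2]-P; print(np.arctan2(-d[0],-d[1]),np.hypot(*d))
```

```text
[ 0.51331486 -0.09954019  0.23325803] [3.13674421e+00 9.84034187e-04 1.83212669e+00] [2.35579293 3.8023115  6.83128554] 0.02001374743414445 [-0.38676927 -0.64881958]
row 0.15222935431263657 -0.14453195471372593 0.9549296585513721
0.4946352104308036 0.06105854423771783
0.5068955242283907 0.06444359106161268
```

Request:
{"name": "arm_command", "arguments": {"deltas": [{"translation": [0.15, -0.145, 0], "roll": 0.955}, {"translation": [0.15, -0.145, 0], "roll": 0.955}, {"translation": [0.15, -0.145, 0], "roll": 0.955}, {"translation": [0.15, -0.145, 0], "roll": 0.955}, {"translation": [0.15, -0.145, 0], "roll": 0.955}, {"translation": [0.15, -0.145, 0], "roll": 0.955}, {"translation": [0.15, -0.145, 0], "roll": 0.955}, {"translation": [0.15, -0.145, 0], "roll": 0.955}]}}

```text
clock: 52.6
ee_pos: [0.4831, -0.0619, 0.2333]
ee_rot: [3.135, -0.003, 1.029]
contact_force: [5.6, 3.0, 3.5]
grip_width: 0.0204
```

Request:
{"name": "arm_command", "arguments": {"deltas": [{"translation": [0, 0, 0], "roll": 0}, {"translation": [0, 0, 0], "roll": 0}]}}

```text
clock: 52.8
ee_pos: [0.4831, -0.0618, 0.2333]
ee_rot: [3.136, -0.003, 1.032]
contact_force: [3.6, 4.9, 4.9]
grip_width: 0.0198
```

Request:
{"name": "arm_command", "arguments": {"deltas": [{"translation": [0, 0, 0], "roll": 0}, {"translation": [0, 0, 0], "roll": 0}, {"translation": [0, 0, 0], "roll": 0}, {"translation": [0, 0, 0], "roll": 0}, {"translation": [0, 0, -0.5], "roll": 0}, {"translation": [0, 0, -1], "roll": 0}, {"translation": [0, 0, -1], "roll": 0}, {"translation": [0, 0, -1], "roll": 0}], "hand": -0.1}}

```text
clock: 53.6
ee_pos: [0.481, -0.0621, 0.3382]
ee_rot: [3.141, 0.0, 1.032]
contact_force: [1.1, 0.2, 0.2]
grip_width: 0.0472
```

Request:
{"name": "arm_command", "arguments": {"deltas": [{"translation": [0, 0, -1], "roll": -1}, {"translation": [0, 0, -1], "roll": -1}, {"translation": [0, 0, -1], "roll": -1}, {"translation": [0, 0, -1], "roll": -1}, {"translation": [0, 0, -0.5], "roll": -1}, {"translation": [0, 0, 0], "roll": 0}, {"translation": [0, 0, 0], "roll": 0}]}}

```text
clock: 54.3
ee_pos: [0.481, -0.062, 0.4712]
ee_rot: [3.141, 0.0, 1.553]
contact_force: [-0.6, 0.0, -1.1]
grip_width: 0.0471
```

Run:
```python
from h import *
w=read_camera("wrist"); t=read_camera("top"); s=read_camera("side"); print(state()["ee_pos"],state()["clock"])
a=np.vstack([cv2.resize(t["color"][130:310,130:430],(400,240)),cv2.resize(s["color"][140:390,220:470],(300,240)).copy() if 0 else cv2.resize(s["color"][130:370,180:440],(400,360))])
save("fin.png",np.hstack([cv2.copyMakeBorder(cv2.resize(w["color"],(400,300)),0,300,0,0,cv2.BORDER_CONSTANT),a]))
np.save("w.npy",[w],allow_pickle=True)
```

```text
[ 0.48079533 -0.06190778  0.46932638] 54.45
```

View pics/fin.png

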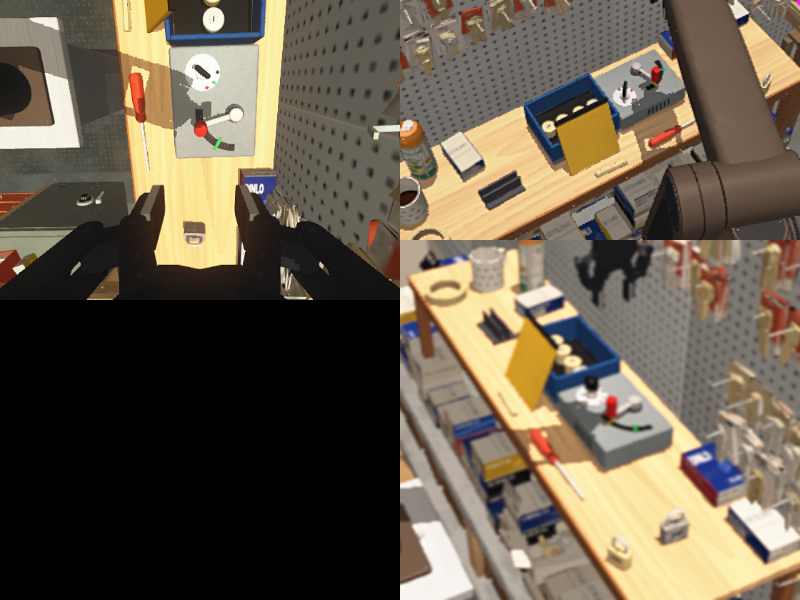

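Final composite: guard leaning centred on the tub, cylinders inside, key bow pointing toward the green dot, lever over the yellow mark, padlocks, screwdriver and bar where they were. One numeric check, then I'll hand in.

Run:
```python
from h import *
w,=np.load("w.npy",allow_pickle=True)
hs=cv2.cvtColor(w["color"],cv2.COLOR_RGB2HSV); e=proj(w,(.4816,-.0627,.25))
k,l,st,ce=cv2.connectedComponentsWithStats(cv2.inRange(hs,(0,170,90),(6,255,255)))
for i in range(1,k):
    if st[i][4]>50 and np.hypot(*(ce[i]-e))<40:
        p=onz(w,*ce[i],.246)[:2]
        for P in ((.5423,-.0458),(.5446,-.0432)): d=p-P; print(p,"lever",np.arctan2(-d[0],-d[1]).round(3))
print(hand_in())
```

```text
[ 0.48138656 -0.0619843 ] lever 1.311
[ 0.48138656 -0.0619843 ] lever 1.282
the job is handed in; nothing more can be done
None
```

I finished the job in the order asked and handed it in at about 54 s of the 210 s. My final checks found nothing out of place.

- **Cylinders:** all four (three brass, one silver) are standing in the tub.
- **Guard:** it leans on the tub's front rim at about 20°, with its foot on the bench. I measured its centre at y = 0.167 and the tub's at 0.1685. The foot measured at x = 0.387, about 10 mm further forward than I set it, so it seems to have slid a little while tipping. It looked the same in the last pictures as when I measured it.
- **Lever and key:** the lever read about 0.50 (idle) before I turned the key. I turned the key by 1.30 rad in all and felt the end stop at about 0.39 N m. I held it there for just over a second, then let it spring back to run. The picture after release showed the bow at the run angle (53°, where I predicted 54°).
- **Working mark:** the lever was then moved on and measured 1.28–1.31, against a target of 1.30.
- **Rest of the bench:** by eye, the padlocks, screwdriver, bar, cartons, mug, can and tape look where they were. I did not measure them.

My estimates of the lever's hinge differed by about 3 mm (roughly 0.03 rad), well inside the 0.12 tolerance. One set of early moves was refused for a missing "roll" value, and I repeated it.

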